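Level the gel-casting table with its wedge, then set the tray on it

TASK

Level the gel-casting table: slide the orange wedge thin end first under the steel bar at the low end of its hinged plate until the plate's edge has risen to the red lines on the two guide posts, and leave the wedge there carrying the plate. Then set the casting tray down gently, flat and lengthwise (its long side running from the hinge to the posts) in the middle of the plate's dark blue mat, leaving the plate level, and do not shift the timer, the brown bottle or the marker.

Things in the scene. Friction and masses are not known exactly. Their poses are not given: they have to be found in the camera images.
- table: grey base frame of the gel-casting table, 222 x 210 mm, fixed, open at its front. Origin: centre of its underside, on the bench. +x runs from the open front (two aluminium guide posts 66 mm high at x = -95, y = +-100 mm, each with a red level line) to the hinge (axis along y at x = +95 mm, 39 mm up). The wedge goes in along +x; between the low side rails y = +-79 mm is free
- plate: aluminium top plate, 210 x 180 x 10 mm, 0.4 to 0.9 kg, hinged on the frame. Origin on the hinge axis, at mid-width; +x from front edge to hinge, z normal to it; underside z = 0, top z = 10 mm, front edge x = -200 mm. At the start its front hangs 5.4 degrees low on rubber buffers; it swings up freely, to 3.7 degrees above level
- plate_edge (a point): middle of the top front edge of the plate (red line along it); axes as plate
- level_mark (a point): point midway between the two red lines on the posts, at the height of their middles, 49 mm above the bench; the plate is level when plate_edge is at this height. Axes as table
- mat_centre (a point): centre of the dark blue mat (150 mm along x, 100 mm along y) let flush into the top of the plate; axes as plate
- wedge: orange plastic wedge, 165 x 36 mm, 0.12 kg. Origin: centre of its underside; +x to the thin nose, at x = 82 mm, 5 mm high. Its top rises at 0.24 (24 mm per 100 mm) back to x = -48 mm; then the grip heel, x = -48 to -82 mm, 36 mm wide, 48 mm high. Friction holds it where it is left under the bar; pushing in takes up to 15 N. Plate level: nose about 99 mm past the bar's axis
- tray: open gel-casting tray of pale clear plastic with blue end gates, 110 x 60 mm and 26 mm high, 0.1 to 0.2 kg. Origin: centre of its underside; x along its length, z up. Its plain 60 mm wide sides can be gripped from above; a white comb, fixed in it, stands across it at x = +34 mm and reaches 48 mm high
- timer: white timer, 58 x 58 x 20 mm, lying on the bench; origin centre of its underside
- amber_bottle: brown bottle with black cap, 58 mm thick, 115 mm high; origin centre of its underside
- blue_marker: white marker pen with blue cap, 135 mm long, lying on the bench; origin centre of its underside
- bar (a point): middle of the axis of the round steel lifting bar (12 mm thick, 132 mm long, along y) fixed under the plate at x = -190, z = -4 mm of plate. The bar's underside is 11 mm above the bench at the start, 29 mm when the plate is level; axes as plate
Not all that is in view belongs to the job. What is shaped like the tray but purple is not meant.

How it is judged:
By the outcome, as a careful person would: the job done as asked, in the order asked, and still so for the second after the job is handed in, with the robot touching nothing.
It also fails if it takes over 64 s, if anything falls off the work surface, if the arm or the gripper's body presses on something with over 40 N, if the wrist force passes 120 N, or if a joint passes its speed limit or range.

ROBOT

A 6-joint arm with a two-finger parallel gripper is mounted at the origin on a cart in front of the work surface, level with it; the furniture and walls round the work are solid. World frame = base frame: x ahead of the robot, y to its left, z up, the work surface at z = 0. Lengths are in mm, angles in degrees, forces in N, time in s.
With the tool pointing down it reaches from about 350 to 850 mm from the base axis. Payload 8.1 kg.
Tool frame: the origin (TCP) lies midway between the tips of the shut fingers; the grasp point (between the pads) lies 19 mm behind it; z points along the fingers, y is the line along which they close (so a half turn about z gives the same grasp; the last joint's range is limited). The gripper opens to 85 mm and grips with 20 to 120 N. Pads are 22 mm wide; open, the fingers measure 114 mm over their backs; the gripper's body (76 mm by 85 mm) begins 54 mm behind the grasp point. The pads swing forward as they close: fully open they stand 13 mm farther back than shut.
Start: joints at [-77.601, 7.471, 85.268, -0, 87.261, -4.893], TCP at [178.364, -572.88, 205.092] pointing down, gripper open.
Joint ranges: [-169.43, 169.43], [-51.17, 129.36], [1.28, 143.12], [-76.62, 256.62], [0, 156.53], [-152.29, 152.29]. Speed limits (degrees/s): [136.94, 136.94, 159.86, 180, 180, 180].

INTERFACE

Orientations are given as [roll, pitch, yaw] about the fixed x, y, z axes, in that order (R = Rz(yaw) Ry(pitch) Rx(roll)).
In Python, from bench import sense, snapshot, camera_params, hand_in, masks_of, pinpoint gives the robot as it stands.
- The arm moves only by the tool step_arm, never from a script. Its argument "targets" is a list of rows, each an object with "angular": the turn, a rotation vector about the tool's x, y, z scaled (see below), a list of three; "dp": the shift along the tool's x, y, z scaled (see below), a list of three; "fingers": the closure, from 0 (fully open) to 1 (shut). A call has exactly 8 rows; each row is the pose to reach, as a shift and turn from the pose commanded when the call began, along the tool's axes at that moment, turning the shorter way round; what a row does not reach only later rows make up. The controller multiplies each number of a shift by 0.2 m and each number of a turn by 180 degrees. A row lasts 1/8 s, in which the tool goes at most 62.5 mm and 10.7 degrees, less where a joint would pass 70% of its speed; a pose out of reach is approached as far as the arm can. A call with a number of a shift or a turn outside -1 to 1 is refused whole. A call with a gripper value outside its range is refused whole. The fingers move at their own pace and stop on an object; "newtons" is the grip in N (left out, the last holds). Time passes only in rows, so rows that repeat a pose let the fingers close, or fill a call up. It gives the time, the measured TCP pose, the force, the opening and the grip force at its end, in the units of the state.
- sense(): the state, without advancing time (a new reading comes with each control period).
- snapshot(name): name is "side" or "top" or "wrist"; returns the picture (384x512x3 uint8, blue, green, red); there is no depth.
- camera_params(name): a dict with "vfov" (degrees; the focal length in pixels is half the picture's height over the tangent of half this angle, whatever the lens; pixels are square), "cx", "cy" (the principal point, pixels), "R" (3x3) and "t" (3): a world point X has camera coordinates R X + t. Camera axes: x right, y down, z forward; pixel columns grow to the right and rows downward; lengths in mm; the calibration is good to about 2 mm. A picture is of the moment at which its call begins: read the wrist's pose just before it. camera_params takes no time and is no camera call; for the wrist camera it gives the pose at the moment of the call.
- hand_in(): hands the job in; it is judged then, once.
Trained networks look in the newest picture that a camera, given by its name, has taken for a name from the list of things; names that differ only in an ending like _2 or _b are one class to them, and where a whole thing is asked for, a point or a joint stands for the part that bears it (a point fixed in the world has none). Each returns a list of dicts, best first, with "conf" (0 to 1); they miss things now and then, are a little off and sometimes report something else, mostly with a low value. They report only what shows in the picture. A call takes as long as a camera call. They do not tell look-alikes from the thing itself.
- masks_of(camera, label): "pixels" (384x512 bool, what is visible of it) and "at" ([column, row] in pixels, amid what is visible of it).
- pinpoint(camera, label): "at" ([column, row] in pixels: a listed point, or the origin of a listed thing).
The state is a dict: "time": time; "joint_pos": joint angles; "qd": joint speeds; "joint_efforts": joint torques, N m; "tool_pos": TCP position; "tcp_rot": TCP orientation; "ft_force": force on the tool from outside, world axes, zero at the start; "wrist_torque": the same for the moment, N m; "finger_gap": finger opening in mm; "grip_force": force on a finger pad.
Only numpy, scipy, OpenCV 4.12 (cv2) and the standard library are available. Lean on these libraries where they do the work, as an engineer would, in place of code of your own. Each camera call takes 0.05 s, during which the arm holds its last target. There are 200 camera calls.

## Working session

There is one attempt and no reset: what is moved stays moved. The work goes in short steps, Python scripts to look and compute and a tool call to move; the robot and the scene stay as the last step left them, time stands still between calls to the robot, and variables do not carry over. Pictures are saved under pics/ and viewed, at most 10 in all, crops included, and the job is handed in when it is done.

Besides the shell and the picture viewer there is one more tool, called after "Call:" as name(argument=value, ...) on one line, values as JSON. step_arm: Moves the arm, as the interface text tells. Its arguments: {"type":"object","properties":{"targets":{"type":"array","items":{"type":"object","properties":{"angular":{"type":"array","items":{"type":"number","minimum":-1,"maximum":1}},"dp":{"type":"array","items":{"type":"number","minimum":-1,"maximum":1}},"fingers":{"type":"number"}}}},"newtons":{"type":"number"}},"required":["targets"]}

```bash
mkdir -p pics
cat > h.py <<'E'
import numpy as np, cv2
from bench import *
def ray(cam,px):
    p=camera_params(cam); f=192/np.tan(np.radians(p["vfov"])/2)
    R=np.array(p["R"]);t=np.array(p["t"])
    d=R.T@np.array([(px[0]-p["cx"])/f,(px[1]-p["cy"])/f,1]); return -R.T@t,d/np.linalg.norm(d)
def onz(cam,px,z):
    o,d=ray(cam,px); return o+d*(z-o[2])/d[2]
def proj(cam,X):
    p=camera_params(cam); f=192/np.tan(np.radians(p["vfov"])/2)
    c=np.array(p["R"])@np.array(X)+np.array(p["t"]); return np.array([p["cx"]+f*c[0]/c[2],p["cy"]+f*c[1]/c[2]])
def tri(c1,p1,c2,p2):
    o1,d1=ray(c1,p1);o2,d2=ray(c2,p2)
    s=np.linalg.lstsq(np.c_[d1,-d2],o2-o1,rcond=None)[0]; a=o1+d1*s[0];b=o2+d2*s[1]
    return (a+b)/2,np.linalg.norm(a-b)
E
python3 - <<'E'
from h import *
np.set_printoptions(precision=1,suppress=True)
im={c:snapshot(c) for c in("top","side")}
cv2.imwrite("pics/a.png",np.vstack([im["top"]])); cv2.imwrite("pics/b.png",im["side"])
for c in im:
    print(c,camera_params(c)["vfov"],ray(c,[256,192]))
    for l in("table","plate","plate_edge","mat_centre","wedge","tray","timer","amber_bottle","blue_marker","bar","level_mark"):
        print(l,[(np.round(d["at"],1),round(d["conf"],2),onz(c,d["at"],0)[:2]) for d in pinpoint(c,l)[:3]])
print(sense())
E
```

```text
top 44.42211023714088 (array([ 445. ,    2.9, 1396.8]), array([ 0.,  0., -1.]))
table [(array([240.6, 175.7]), 0.6, array([559.,  57.]))]
plate [(array([209.2, 180.4]), 0.77, array([542.4, 150.1])), (array([157.4, 185. ]), 0.32, array([524.6, 303.9]))]
plate_edge [(array([274.6, 176.6]), 0.95, array([559. , -44.3]))]
mat_centre [(array([242.8, 174.3]), 0.6, array([563.3,  50.6]))]
wedge [(array([358.3, 209.6]), 0.8, array([ 467.5, -294.8]))]
tray [(array([150.3, 256.4]), 0.64, array([313.1, 316.5])), (array([162., 185.]), 0.58, array([525. , 290.2]))]
timer [(array([261.7, 237.5]), 0.69, array([377.4, -10.6]))]
amber_bottle [(array([299.5, 110.3]), 0.88, array([ 760.7, -114.2]))]
blue_marker [(array([210.7, 180.7]), 0.74, array([541.7, 145.6])), (array([321.9, 250.3]), 0.52, array([ 344.7, -189.1]))]
bar [(array([271.9, 181.8]), 0.71, array([543.2, -36.7]))]
level_mark [(array([276.3, 174.5]), 0.84, array([565.4, -49.2])), (array([357.6, 209.4]), 0.52, array([ 468. , -292.7]))]
side 50.34933832144119 (array([-81.3, 749.1, 996. ]), array([ 0.5, -0.6, -0.7]))
table [(array([241.1, 210.
[... 606 characters left out ...]
y([379.2, -35.5]))]
amber_bottle [(array([229. , 157.4]), 0.63, array([ 774.2, -126.8]))]
blue_marker [(array([331.9, 198.3]), 0.69, array([ 349.7, -184.4]))]
bar [(array([223.4, 221. ]), 0.43, array([569.1, 128.2]))]
level_mark [(array([259.8, 182.5]), 0.81, array([592.9, -90.6]))]
{'time': 1.2, 'joint_pos': array([-77.6,   7.5,  85.3,  -0. ,  87.3,  -4.9]), 'qd': array([ 0.1, -0. , -0. , -0.1, -0. ,  0.1]), 'joint_efforts': array([ -0. , -56.9, -50.1,  -0. ,   0. ,   0. ]), 'tool_pos': array([ 178.3, -572.9,  205.1]), 'tcp_rot': array([-180. ,    0. ,   17.3]), 'ft_force': array([ 0.7, -0.9, -0.3]), 'wrist_torque': array([-0.,  0.,  0.]), 'grip_force': 0.0, 'finger_gap': 85.34230442672616}
```

View pics/a.png

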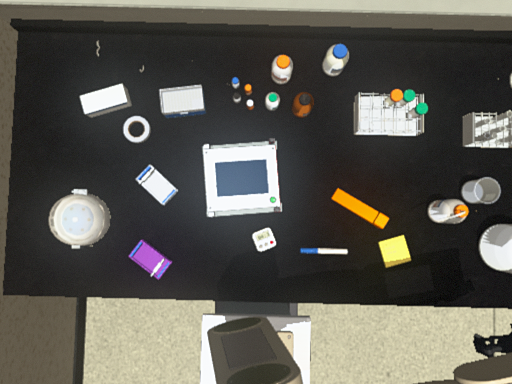

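View pics/b.png

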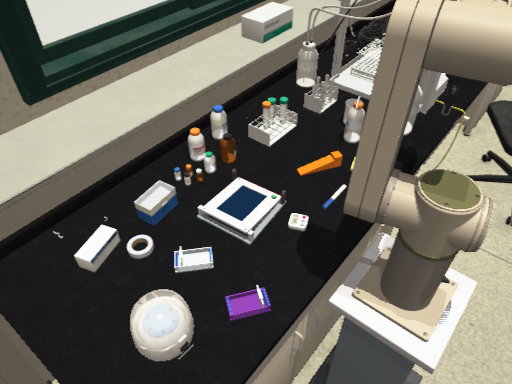

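The top view shows the table with its front and posts to the right (about 279,177) and the hinge at the left (205,180). The orange wedge runs from its nose (335,193) to its heel (380,220).

Things that could be taken for the tray:
- the purple tray at (150,258), which is excluded
- the grey/blue box at (182,100)
- the white box at (105,99)
- the pale tray with blue end gates at (157,185), which I choose

Next I check that choice in a crop and measure.

```bash
cat >> h.py <<'E'
def go(P,yaw):
    "units for a step_arm row from present pose to TCP P, tool down, yaw"
    from scipy.spatial.transform import Rotation as Ro
    s=sense(); R0=Ro.from_euler("xyz",s["tcp_rot"],degrees=True); R1=Ro.from_euler("xyz",[180,0,yaw],degrees=True)
    print("t",s["time"],"tcp",s["tool_pos"].round(1),s["tcp_rot"].round(1),"dp",(R0.inv().apply(np.array(P)-s["tool_pos"])/200).round(4),"ang",((R0.inv()*R1).as_rotvec()/np.pi).round(4))
def rect(cam,m,z):
    "min-area rect of mask on plane z: centre, size, yaw of long side"
    c=max(cv2.findContours(m.astype(np.uint8),0,2)[0],key=cv2.contourArea)[:,0]
    w=np.array([onz(cam,p,z)[:2] for p in c],np.float32); r=cv2.minAreaRect(w); b=cv2.boxPoints(r)
    e=max(b[1]-b[0],b[2]-b[1],key=np.linalg.norm); return np.round(r[0],1),np.round(r[1],1),round(float(np.degrees(np.arctan2(e[1],e[0]))),1)
E
python3 - <<'E'
from h import *
im=snapshot("top"); 
cv2.imwrite("pics/c.png",cv2.resize(im[130:285,100:400],(780,403),interpolation=cv2.INTER_CUBIC))
for l,z in(("wedge",15),("tray",20),("plate",40),("table",45)):
    for d in masks_of("top",l)[:3]: print(l,round(d["conf"],2),np.round(d["at"]),rect("top",d["pixels"],z))
for px in([358,208],[335,193],[380,220]): print(onz("top",px,20))
go([440,-345,150],58)
E
```

```text
wedge 0.66 [364. 210.] (array([ 471. , -296.9]), array([175. ,  42.9]), 60.3)
wedge 0.2 [240. 181.] (array([552.5,  52.9]), array([186.5, 215.9]), -84.5)
tray 0.66 [155. 184.] (array([526.4, 303.9]), array([113.,  62.]), 46.9)
tray 0.57 [148. 259.] (array([309.6, 312.2]), array([110.8,  64.6]), 53.8)
plate 0.83 [241. 178.] (array([551.7,  52.3]), array([180.4, 212.3]), -84.6)
table 0.91 [240. 176.] (array([550.3,  52.7]), array([213.1, 217.8]), -83.2)
[ 471.7873867  -289.56974634   20.        ]
[ 513.87425706 -221.66577499   20.        ]
[ 438.52604559 -354.18279503   20.        ]
t 1.45 tcp [ 178.3 -572.9  205.1] [180.    0.   17.3] dp [ 1.5878 -0.6991  0.2755] ang [ 0.      0.     -0.2262]
```

View pics/c.png

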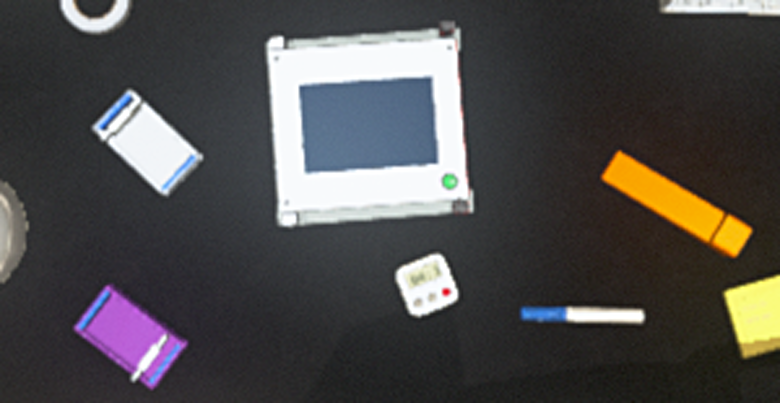

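The crop confirms the pale tray with blue gates at crop (148,142), with its comb at the upper-left end. The purple one at (130,337) is the decoy. The wedge heel is at (733,235). Now I move over the wedge.

Call:
step_arm(targets=[{"dp": [0.25, -0.11, 0], "angular": [0, 0, -0.05]}, {"dp": [0.5, -0.22, 0], "angular": [0, 0, -0.1]}, {"dp": [0.75, -0.33, 0], "angular": [0, 0, -0.15]}, {"dp": [1, -0.44, 0], "angular": [0, 0, -0.2]}, {"dp": [1, -0.44, 0], "angular": [0, 0, -0.226]}, {"dp": [1, -0.6, 0], "angular": [0, 0, -0.226]}, {"dp": [1, -0.7, 0], "angular": [0, 0, -0.226]}, {"dp": [1, -0.7, 0], "angular": [0, 0, -0.226]}])

```text
validation failed for argument at $.ta...
```

Run:
```python
from h import *
go([440,-345,150],58)
im=snapshot("wrist"); cv2.imwrite("pics/d.png",im)
for d in masks_of("wrist","wedge")[:3]: print(round(d["conf"],2),np.round(d["at"]),rect("wrist",d["pixels"],20),d["pixels"].sum())
print(proj("wrist",[437,-354,48]),proj("wrist",[514,-221,5]),ray("wrist",[256,192]))
```

```text
t 1.45 tcp [ 178.3 -572.9  205.1] [180.    0.   17.3] dp [ 1.5878 -0.6991  0.2755] ang [ 0.      0.     -0.2262]
[  77.62343242 -239.45768715] [ -55.75734575 -391.21718231] (array([ 259.17414737, -547.42485081,  373.94090673]), array([-0.32616595, -0.11474814, -0.93832225]))
```

View pics/d.png

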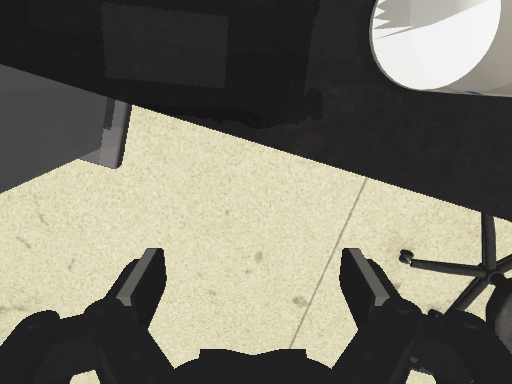

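The call was refused, so this picture is just the start view: fingers at (140,280) and (365,280), with the camera mounted on the tool's +x side. I'll resend with "fingers" in every row.

Call:
step_arm(targets=[{"dp": [0.25, -0.11, 0], "angular": [0, 0, -0.05], "fingers": 0}, {"dp": [0.5, -0.22, 0], "angular": [0, 0, -0.1], "fingers": 0}, {"dp": [0.75, -0.33, 0], "angular": [0, 0, -0.15], "fingers": 0}, {"dp": [1, -0.44, 0], "angular": [0, 0, -0.2], "fingers": 0}, {"dp": [1, -0.44, 0], "angular": [0, 0, -0.226], "fingers": 0}, {"dp": [1, -0.6, 0], "angular": [0, 0, -0.226], "fingers": 0}, {"dp": [1, -0.7, 0], "angular": [0, 0, -0.226], "fingers": 0}, {"dp": [1, -0.7, 0], "angular": [0, 0, -0.226], "fingers": 0}], newtons=60)

```text
time: 2.55
tool_pos: [327.8, -379.1, 205.4]
tcp_rot: [180.0, 0.0, 58.0]
ft_force: [-0.0, -0.1, -0.1]
finger_gap: 85.3
grip_force: 0.0
```

Run:
```python
from h import *
go([440,-345,150],59)
```

```text
t 2.55 tcp [ 327.8 -379.1  205.4] [180.   0.  58.] dp [0.4418 0.3857 0.2769] ang [ 0.0002  0.0001 -0.0054]
```

Call:
step_arm(targets=[{"dp": [0.11, 0.1, 0], "angular": [0, 0, -0.005], "fingers": 0}, {"dp": [0.22, 0.2, 0], "angular": [0, 0, -0.005], "fingers": 0}, {"dp": [0.33, 0.3, 0], "angular": [0, 0, -0.005], "fingers": 0}, {"dp": [0.44, 0.385, 0], "angular": [0, 0, -0.005], "fingers": 0}, {"dp": [0.44, 0.385, 0.1], "angular": [0, 0, -0.005], "fingers": 0}, {"dp": [0.44, 0.385, 0.1], "angular": [0, 0, -0.005], "fingers": 0}, {"dp": [0.44, 0.385, 0.1], "angular": [0, 0, -0.005], "fingers": 0}, {"dp": [0.44, 0.385, 0.1], "angular": [0, 0, -0.005], "fingers": 0}])

```text
time: 3.55
tool_pos: [439.3, -346.6, 185.7]
tcp_rot: [180.0, 0.0, 58.8]
ft_force: [0.0, -0.0, -0.2]
finger_gap: 85.6
grip_force: 0.0
```

Run:
```python
from h import *
im=snapshot("wrist"); cv2.imwrite("pics/e.png",im)
for d in masks_of("wrist","wedge")[:3]: print(round(d["conf"],2),np.round(d["at"]),rect("wrist",d["pixels"],0),d["pixels"].sum())
for d in pinpoint("wrist","wedge"): print(d, onz("wrist",d["at"],0))
print(ray("wrist",[256,192]))
hsv=cv2.cvtColor(im,cv2.COLOR_BGR2HSV); m=cv2.inRange(hsv,(5,150,80),(22,255,255)); print(rect("wrist",m,0))
c=max(cv2.findContours(m,0,2)[0],key=cv2.contourArea); a=cv2.approxPolyDP(c,4,True)[:,0]
for p in a: print(p,onz("wrist",p,0).round(),onz("wrist",p,48).round())
```

```text
0.81 [252.  99.] (array([ 469.8, -299.4]), array([180.8,  42. ]), 58.9) 5886
{'at': [256.5, 100.6], 'conf': 0.87} [ 475.74044986 -295.64778435    0.        ]
(array([ 483.12945423, -273.40515595,  354.53027358]), array([-0.16778396, -0.30348007, -0.93794903]))
(array([ 453.7, -326.1]), array([118.1,  42.2]), 58.8)
[236  80] [ 468. -266.    0.] [ 470. -267.   48.]
[237 182] [ 407. -365.    0.] [ 417. -353.   48.]
[269 183] [ 439. -386.    0.] [ 445. -371.   48.]
[270  96] [ 491. -299.    0.] [ 490. -296.   48.]
```

View pics/e.png

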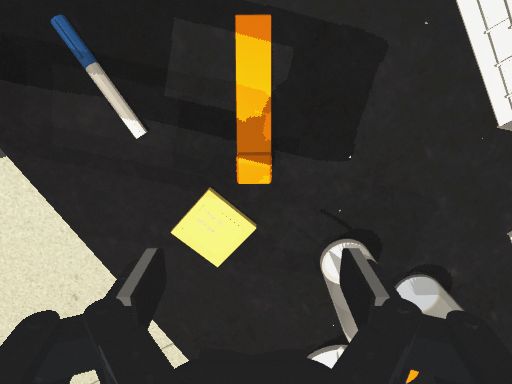

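The wrist view shows the wedge upright in the picture, from nose (253,15) to heel end (254,183). It is aligned with the tool and sits between the fingers, with the sticky pad behind it at (213,228). Now I descend on the heel and close.

Call:
step_arm(targets=[{"dp": [0, 0.01, 0.15], "angular": [0, 0, 0], "fingers": 0.3}, {"dp": [0, 0.01, 0.35], "angular": [0, 0, 0], "fingers": 0.3}, {"dp": [0, 0.01, 0.55], "angular": [0, 0, 0], "fingers": 0.3}, {"dp": [0, 0.01, 0.7], "angular": [0, 0, 0], "fingers": 0.3}, {"dp": [0, 0.01, 0.8], "angular": [0, 0, 0], "fingers": 0.3}, {"dp": [0, 0.01, 0.875], "angular": [0, 0, 0], "fingers": 0.3}, {"dp": [0, 0.01, 0.875], "angular": [0, 0, 0], "fingers": 0.3}, {"dp": [0, 0.01, 0.875], "angular": [0, 0, 0], "fingers": 0.8}], newtons=60)

```text
time: 4.7
tool_pos: [442.1, -347.7, 11.3]
tcp_rot: [179.9, 0.0, 58.9]
ft_force: [0.5, 0.0, -0.3]
finger_gap: 43.2
grip_force: 0.0
```

Call:
step_arm(targets=[{"dp": [0, 0, 0], "angular": [0, 0, 0], "fingers": 1}, {"dp": [0, 0, 0], "angular": [0, 0, 0], "fingers": 1}, {"dp": [0, 0, 0], "angular": [0, 0, 0], "fingers": 1}, {"dp": [0, 0, 0], "angular": [0, 0, 0], "fingers": 1}, {"dp": [0, 0, -0.02], "angular": [0, 0, 0], "fingers": 1}, {"dp": [0, 0, -0.1], "angular": [0, 0, 0], "fingers": 1}, {"dp": [0, 0, -0.2], "angular": [0, 0, 0], "fingers": 1}, {"dp": [0, 0, -0.25], "angular": [0, 0, 0], "fingers": 1}])

```text
time: 5.7
tool_pos: [442.4, -348.0, 62.8]
tcp_rot: [179.8, 0.0, 58.9]
ft_force: [0.3, 0.4, 0.0]
finger_gap: 34.0
grip_force: 59.8
```

Run:
```python
from h import *
np.set_printoptions(precision=1,suppress=True)
print(sense())
snapshot("top");snapshot("side")
# table pose from top: masks & points
for l,z in(("plate_edge",None),("mat_centre",None),("level_mark",49),("table",0)):
    a=pinpoint("top",l);b=pinpoint("side",l)
    if a and b: print(l,a[0]["conf"],b[0]["conf"],tri("top",a[0]["at"],"side",b[0]["at"]))
im=snapshot("top"); roi=im[130:230,195:290]
hsv=cv2.cvtColor(roi,cv2.COLOR_BGR2HSV)
m=np.zeros(im.shape[:2],np.uint8); m[130:230,195:290]=cv2.inRange(hsv,(95,60,40),(125,255,255))
print("mat",rect("top",m,40))
m=np.zeros(im.shape[:2],np.uint8); m[130:230,195:290]=(roi.min(2)>170)*255
print("white",rect("top",m,40))
```

```text
{'time': 5.7, 'joint_pos': array([-43.4,   8.1,  99.9,   0. ,  71.8, -12.3]), 'qd': array([-0. , -4.8, -2.1,  0.1,  7.8, -0. ]), 'joint_efforts': array([  0. , -53.4, -46.1,   0. ,  -0. ,  -0. ]), 'tool_pos': array([ 442.4, -348. ,   62.8]), 'tcp_rot': array([179.8,   0. ,  58.9]), 'ft_force': array([0.3, 0.4, 0. ]), 'wrist_torque': array([-0.,  0.,  0.]), 'grip_force': 59.84643361880444, 'finger_gap': 33.9825228163695}
plate_edge 0.82 0.91 (array([558. , -44.4,  52. ]), np.float64(15.040252512877535))
mat_centre 0.72 0.82 (array([551.8,  48.4,  34.4]), np.float64(2.4141878167120936))
level_mark 0.56 0.9 (array([566.4, -50.8,  48.1]), np.float64(1.8268641492934816))
table 0.55 0.51 (array([523.7,  40.4, 125.6]), np.float64(52.12394508088951))
mat (array([551.1,  53.8]), array([ 97.3, 146.7]), -84.2)
white (array([550.9,  52.4]), array([210.4, 215. ]), -84.1)
```

Run:
```python
from h import *
go([577.7,-218,62],95.6)
```

```text
t 6.25 tcp [ 441.1 -346.8   59.5] [-179.9   -0.    58.9] dp [ 0.9042  0.2518 -0.0123] ang [-3.00e-04 -2.00e-04 -2.04e-01]
```

Call:
step_arm(targets=[{"dp": [0.1, 0.02, -0.02], "angular": [0, 0, -0.03], "fingers": 1}, {"dp": [0.25, 0.07, -0.02], "angular": [0, 0, -0.07], "fingers": 1}, {"dp": [0.42, 0.12, -0.02], "angular": [0, 0, -0.11], "fingers": 1}, {"dp": [0.6, 0.17, -0.02], "angular": [0, 0, -0.15], "fingers": 1}, {"dp": [0.75, 0.21, -0.02], "angular": [0, 0, -0.18], "fingers": 1}, {"dp": [0.85, 0.24, -0.02], "angular": [0, 0, -0.2], "fingers": 1}, {"dp": [0.9, 0.25, -0.02], "angular": [0, 0, -0.204], "fingers": 1}, {"dp": [0.9, 0.25, -0.02], "angular": [0, 0, -0.204], "fingers": 1}])

```text
time: 7.25
tool_pos: [577.2, -218.7, 63.9]
tcp_rot: [-180.0, -0.0, 95.6]
ft_force: [-0.1, -0.8, -0.8]
finger_gap: 34.2
grip_force: 59.9
```

Run:
```python
from h import *
np.set_printoptions(precision=1,suppress=True)
s=sense();print(s["time"],s["tool_pos"],s["tcp_rot"],s["finger_gap"])
im=snapshot("wrist"); cv2.imwrite("pics/f.png",im)
for l,z in(("wedge",55),("plate_edge",30),("mat_centre",40),("level_mark",49),("bar",17),("plate",39),("table",0)):
    for d in pinpoint("wrist",l)[:2]: print(l,round(d["conf"],2),np.array(d["at"]),onz("wrist",d["at"],z))
for tz in (0,):
  c,sn=np.cos(np.radians(95.6)),np.sin(np.radians(95.6))
  for p in((-95,100,66),(-95,-100,66),(-104.5,0,30.2),(-104.5,85,30.2),(-104.5,-85,30.2),(-75,0,32.5),(75,0,46)):
    print(p,proj("wrist",[551.2+c*p[0]-sn*p[1],52.6+sn*p[0]+c*p[1],p[2]]))
```

```text
7.25 [ 577.2 -218.7   63.9] [-180.    -0.    95.6] 34.15169774410099
wedge 0.58 [251.6 120.7] [ 569.9 -157.2   55. ]
(-95, 100, 66) [  11.9 -160.1]
(-95, -100, 66) [ 497.5 -160.4]
(-104.5, 0, 30.2) [254.2 -87.5]
(-104.5, 85, 30.2) [ 94.3 -87.4]
(-104.5, -85, 30.2) [414.1 -87.6]
(-75, 0, 32.5) [ 254.3 -163.9]
(75, 0, 46) [ 255.3 -877.7]
```

View pics/f.png

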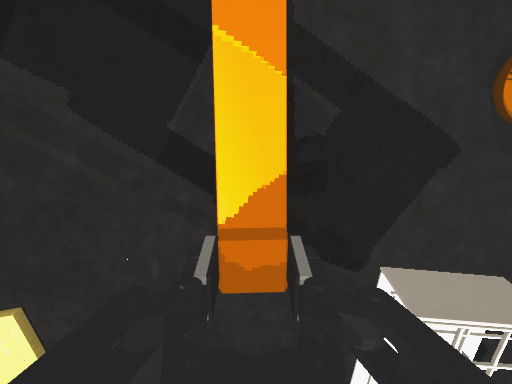

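The view shows the wedge held square between the pads, heel front edge about (252,233) and back edge about (252,292). The table is still out of view ahead. Next I compute the offset in the grasp.

Run:
```python
from h import *
np.set_printoptions(precision=1,suppress=True)
s=sense();p=s["tool_pos"];a=np.radians(s["tcp_rot"][2]);u=np.array([np.cos(a),np.sin(a)]);v=np.array([np.sin(a),-np.cos(a)])
for px,z in(([252,292],101),([252,228],101),([252,239],101),([213,30],66),([287,30],66),([218,220],88),([287,220],88),([219,290],101),([287,290],101)):
    q=onz("wrist",px,z)[:2]-p[:2]; print(px,q@u,q@v)
go([577.5,-218,11.5],95.6)
```

```text
[252, 292] -18.51671109809476 -0.42869851577881457
[252, 228] 18.12645636825943 -0.4261285443452859
[252, 239] 12.230657955493433 -0.4265420466308805
[213, 30] 107.58157068552009 -19.453738201772133
[287, 30] 107.59974118028924 16.603177410277986
[218, 220] 16.121943208223637 -18.041207519673087
[287, 220] 16.12844018348971 17.685036813528168
[219, 290] -17.280854534395182 -17.38010455509609
[287, 290] -17.280030889142385 17.552754629170487
t 7.65 tcp [ 577.  -219.3   64.2] [180.    0.   95.5] dp [0.  0.  0.3] ang [ 0.  0. -0.]
```

Call:
step_arm(targets=[{"dp": [0, 0, 0.08], "angular": [0, 0, 0], "fingers": 1}, {"dp": [0, 0, 0.16], "angular": [0, 0, 0], "fingers": 1}, {"dp": [0, 0, 0.22], "angular": [0, 0, 0], "fingers": 1}, {"dp": [0, 0, 0.25], "angular": [0, 0, 0], "fingers": 1}, {"dp": [0.05, 0, 0.263], "angular": [0, 0, 0], "fingers": 1}, {"dp": [0.12, 0, 0.263], "angular": [0, 0, 0], "fingers": 1}, {"dp": [0.18, 0, 0.263], "angular": [0, 0, 0], "fingers": 1}, {"dp": [0.2, 0, 0.263], "angular": [0, 0, 0], "fingers": 1}])

```text
time: 8.65
tool_pos: [573.6, -177.7, 11.9]
tcp_rot: [180.0, 0.0, 95.7]
ft_force: [-0.3, -1.4, 1.0]
finger_gap: 34.0
grip_force: 60.1
```

Run:
```python
from h import *
np.set_printoptions(precision=1,suppress=True)
s=sense();print(s["time"],s["tool_pos"],s["tcp_rot"],s["ft_force"],s["grip_force"])
a=snapshot("wrist");b=snapshot("side")
b=cv2.resize(b[150:250,190:345],(620,400),interpolation=2)
cv2.imwrite("pics/g.png",cv2.resize(b,(620,400)))
for cam in("wrist","top","side"):
  if cam=="top": snapshot("top")
  for l in("plate_edge","level_mark","bar"):
    for d in pinpoint(cam,l)[:1]: print(cam,l,round(d["conf"],2),np.array(d["at"]),onz(cam,d["at"],{"plate_edge":30,"bar":17,"level_mark":49}[l]))
```

```text
8.65 [ 573.6 -177.7   11.9] [180.    0.   95.7] [-0.3 -1.4  1. ] 60.05290828848956
top plate_edge 0.82 [275.2 174. ] [564.2 -44.9  30. ]
top level_mark 0.81 [276.1 172.7] [566.3 -46.7  49. ]
top bar 0.67 [269.8 178.6] [551.3 -29.8  17. ]
side plate_edge 0.59 [259.7 184.9] [565.2 -55.6  30. ]
side level_mark 0.84 [259.3 183. ] [559.5 -46.3  49. ]
side bar 0.88 [257.2 188.6] [568.8 -46.3  17. ]
```

View pics/g.png

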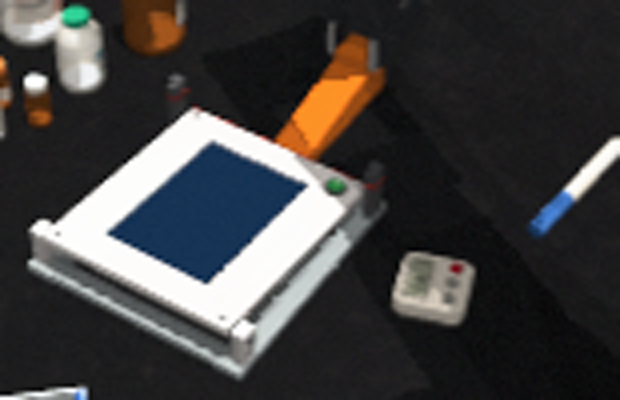

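The side crop shows the wedge centred between the posts, nose just at the plate's front edge (300,150), with the timer and marker undisturbed. Now I push in steadily.

Call:
step_arm(targets=[{"dp": [0.03, 0, 0], "angular": [0, 0, 0], "fingers": 1}, {"dp": [0.07, 0, 0], "angular": [0, 0, 0], "fingers": 1}, {"dp": [0.11, 0, 0], "angular": [0, 0, 0], "fingers": 1}, {"dp": [0.15, 0, 0], "angular": [0, 0, 0], "fingers": 1}, {"dp": [0.19, 0, 0], "angular": [0, 0, 0], "fingers": 1}, {"dp": [0.23, 0, 0], "angular": [0, 0, 0], "fingers": 1}, {"dp": [0.27, 0, 0], "angular": [0, 0, 0], "fingers": 1}, {"dp": [0.3, 0, 0], "angular": [0, 0, 0], "fingers": 1}])

```text
time: 10.25
tool_pos: [567.8, -120.0, 11.9]
tcp_rot: [179.9, 0.1, 95.6]
ft_force: [0.1, -7.6, 3.4]
finger_gap: 34.1
grip_force: 60.4
```

Run:
```python
from h import *
np.set_printoptions(precision=1,suppress=True)
s=sense();print(s["time"],s["tool_pos"],s["tcp_rot"],s["ft_force"],s["grip_force"])
for cam in("wrist","top","side"):
  snapshot(cam)
  for l in("plate_edge","level_mark","mat_centre"):
    for d in pinpoint(cam,l)[:1]: print(cam,l,round(d["conf"],2),np.array(d["at"]),onz(cam,d["at"],{"plate_edge":45,"mat_centre":47,"level_mark":49}[l]))
```

```text
10.25 [ 567.8 -120.    11.9] [179.9   0.1  95.6] [ 0.1 -7.6  3.4] 60.387063382950146
wrist plate_edge 0.86 [258.4 116.7] [563.3 -49.6  45. ]
wrist level_mark 0.81 [255.8 115.6] [562.  -48.8  49. ]
top plate_edge 0.76 [274.9 174.9] [560.2 -43.6  45. ]
top level_mark 0.96 [274.9 173.3] [564.5 -43.3  49. ]
top mat_centre 0.72 [242.2 176.8] [552.1  50.5  47. ]
side plate_edge 0.82 [259.6 182.3] [563.6 -53.   45. ]
side level_mark 0.71 [261.5 181.8] [557.4 -55.7  49. ]
side mat_centre 0.64 [243.5 200. ] [549.6  48.2  47. ]
```

Run:
```python
from h import *
im=snapshot("wrist"); cv2.imwrite("pics/i.png",cv2.resize(im,(800,600),interpolation=2))
h=cv2.cvtColor(im,cv2.COLOR_BGR2HSV); m=cv2.inRange(h,(0,90,60),(4,255,255))|cv2.inRange(h,(165,90,60),(180,255,255))
n,l,st,c=cv2.connectedComponentsWithStats(m)
for i in range(1,n):
    if st[i][4]>15: print(st[i],c[i].round(1),onz("wrist",c[i],46).round(1))
```

```text
[480  73  32  44 338] [488.7  93.1] [658.2 -30.4  46. ]
[  0  75  32  44 296] [22.9 96. ] [464.1 -50.7  46. ]
[ 53 117 406   5 772] [252.9 118.9] [561.  -50.6  46. ]
```

View pics/i.png

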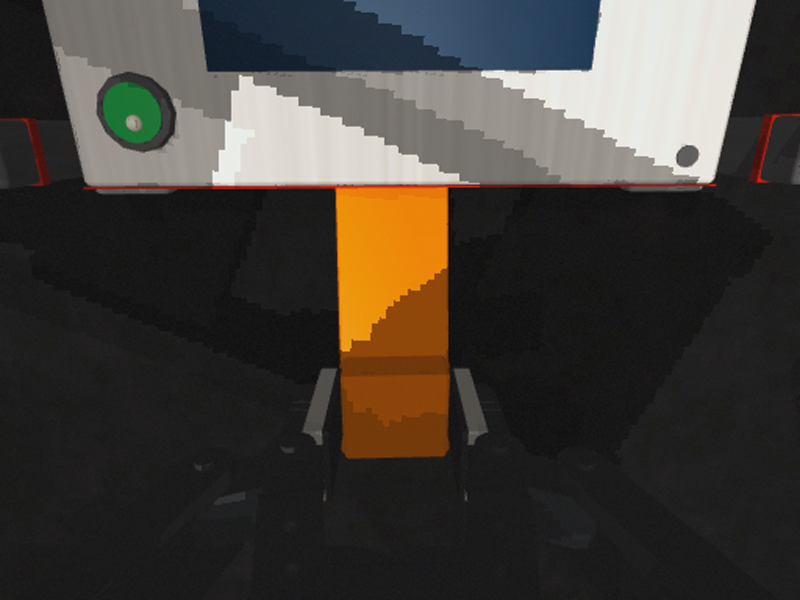

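The wrist view shows the red plate edge as a line from col 53 to 459 at row 119, and the red post lines at both borders. The wedge is square under the edge. I use the 180 mm width of that line to get its height.

```bash
cat >> h.py <<'E'
def edge():
    im=snapshot("wrist").astype(float); h=cv2.cvtColor(im.astype(np.uint8),cv2.COLOR_BGR2HSV)
    m=cv2.inRange(h,(0,90,60),(4,255,255))|cv2.inRange(h,(165,90,60),(180,255,255))
    n,l,st,c=cv2.connectedComponentsWithStats(m); i=max(range(1,n),key=lambda k:st[k][2]); ys,xs=np.where(l==i)
    k=np.polyfit(xs,ys,1); x0,x1=xs.min()-.5,xs.max()+.5; a,b=[x0,np.polyval(k,x0)],[x1,np.polyval(k,x1)]
    from scipy.optimize import brentq
    z=brentq(lambda z:np.linalg.norm(onz("wrist",a,z)-onz("wrist",b,z))-180,10,90)
    A,B=onz("wrist",a,z),onz("wrist",b,z); s=sense(); p=s["tool_pos"]; u=np.array([-(A-B)[1],(A-B)[0]])/180; u*=np.sign(u[1])
    d=((A+B)/2-p)[:2]@u; print("edge z",round(z,1),A.round(1),B.round(1),"yaw",round(float(np.degrees(np.arctan2(u[1],u[0]))),2),"tcp->edge",round(d,1),"nose past bar",round(146-d-10,1),"tcp",p.round(1))
    for j in range(1,n):
        if j!=i and st[j][4]>100:
            yy,xx=np.where(l==j); e=xx.max() if c[j][0]<256 else xx.min(); print("post inner corner",e,yy[xx==e].mean(),onz("wrist",[e,yy[xx==e].mean()],49).round(1),st[j])
E
python3 -c "
from h import *
edge()"
```

```text
edge z 41.7 [472.6 -60.2  41.7] [651.7 -41.8  41.7] yaw 95.85 tcp->edge 68.4 nose past bar 67.6 tcp [ 567.7 -119.2   11.8]
post inner corner 480 113.0 [655.2 -38.6  49. ] [480  73  32  44 338]
post inner corner 31 115.5 [468.4 -57.9  49. ] [  0  75  32  44 296]
```

Call:
step_arm(targets=[{"dp": [0.03, 0, 0], "angular": [0, 0, 0], "fingers": 1}, {"dp": [0.06, 0, 0], "angular": [0, 0, 0], "fingers": 1}, {"dp": [0.09, 0, 0], "angular": [0, 0, 0], "fingers": 1}, {"dp": [0.11, 0, 0], "angular": [0, 0, 0], "fingers": 1}, {"dp": [0.13, 0, 0], "angular": [0, 0, 0], "fingers": 1}, {"dp": [0.145, 0, 0], "angular": [0, 0, 0], "fingers": 1}, {"dp": [0.15, 0, 0], "angular": [0, 0, 0], "fingers": 1}, {"dp": [0.15, 0, 0], "angular": [0, 0, 0], "fingers": 1}])

```text
time: 11.95
tool_pos: [565.0, -90.2, 11.9]
tcp_rot: [180.0, 0.1, 95.6]
ft_force: [0.1, -6.5, 4.7]
finger_gap: 33.8
grip_force: 60.6
```

```bash
python3 -c "
from h import *
edge();edge();print(sense()['ft_force'],sense()['time'])"
```

```text
edge z 48.9 [472.7 -60.1  48.9] [651.7 -41.4  48.9] yaw 95.94 tcp->edge 39.6 nose past bar 96.4 tcp [565.  -90.2  11.9]
post inner corner 464 179.5 [655.1 -38.7  49. ] [464 144  38  39 291]
post inner corner 46 180.5 [468.4 -57.4  49. ] [  9 147  38  39 275]
edge z 48.9 [472.7 -60.1  48.9] [651.7 -41.4  48.9] yaw 95.94 tcp->edge 39.6 nose past bar 96.4 tcp [565.  -90.3  11.9]
post inner corner 464 179.5 [655.1 -38.7  49. ] [464 144  38  39 292]
post inner corner 46 180.5 [468.4 -57.4  49. ] [  9 147  38  39 277]
[ 0.10741663 -6.29422899  4.7722285 ] 12.05
```

Call:
step_arm(targets=[{"dp": [0.004, 0, 0], "angular": [0, 0, 0], "fingers": 1}, {"dp": [0.008, 0, 0], "angular": [0, 0, 0], "fingers": 1}, {"dp": [0.008, 0, 0], "angular": [0, 0, 0], "fingers": 1}, {"dp": [0.008, 0, 0], "angular": [0, 0, 0], "fingers": 1}, {"dp": [0.008, 0, 0], "angular": [0, 0, 0], "fingers": 0.35}, {"dp": [0.008, 0, 0], "angular": [0, 0, 0], "fingers": 0.3}, {"dp": [0.008, 0, 0], "angular": [0, 0, 0], "fingers": 0.3}, {"dp": [0.008, 0, 0], "angular": [0, 0, 0], "fingers": 0.3}])

```text
time: 13.05
tool_pos: [564.2, -87.6, 11.2]
tcp_rot: [-180.0, -0.0, 95.6]
ft_force: [0.9, -0.2, 0.4]
finger_gap: 59.9
grip_force: 0.0
```

```bash
python3 -c "
from h import *
edge();print(sense()['ft_force'],sense()['time'],sense()['finger_gap'])"
```

```text
edge z 48.6 [472.7 -60.1  48.6] [651.7 -41.5  48.6] yaw 95.92 tcp->edge 36.8 nose past bar 99.2 tcp [564.2 -87.6  11.3]
post inner corner 465 184.5 [655.2 -38.2  49. ] [465 151  38  39 302]
post inner corner 48 187.0 [468.5 -57.8  49. ] [ 11 153  38  38 292]
[-0.06759407  0.06286209 -0.41481763] 13.1 59.68093602848932
```

Call:
step_arm(targets=[{"dp": [0, 0, -0.05], "angular": [0, 0, 0], "fingers": 0.2}, {"dp": [0, 0, -0.2], "angular": [0, 0, 0], "fingers": 0}, {"dp": [0, 0, -0.4], "angular": [0, 0, 0], "fingers": 0}, {"dp": [0, 0, -0.6], "angular": [0, 0, 0], "fingers": 0}, {"dp": [0.2, 0, -0.8], "angular": [0, 0, 0], "fingers": 0}, {"dp": [0.4, 0, -0.8], "angular": [0, 0, 0], "fingers": 0}, {"dp": [0.7, 0, -0.8], "angular": [0, 0, 0], "fingers": 0}, {"dp": [0.9, 0, -0.8], "angular": [0, 0, 0], "fingers": 0}])

```text
time: 14.1
tool_pos: [546.6, 93.6, 172.7]
tcp_rot: [179.9, -0.0, 95.6]
ft_force: [0.1, -0.4, 0.5]
finger_gap: 85.7
grip_force: 0.0
```

Run:
```python
from h import *
go([526,300,150],47)
im=snapshot("side"); cv2.imwrite("pics/j.png",cv2.resize(im[155:235,195:325],(780,480),interpolation=2))
```

```text
t 14.1 tcp [546.6  93.6 172.7] [179.9  -0.   95.6] dp [ 1.0373 -0.0015  0.1139] ang [ 0.0004 -0.0003  0.2702]
```

View pics/j.png

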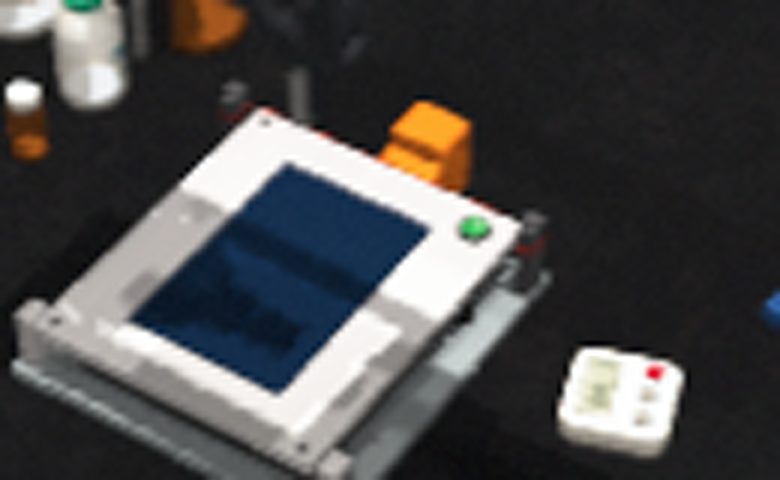

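The side crop shows the plate up on the wedge, its edge in line with the red lines at (235,100) and (530,243), and nothing else moved. Now I go over the tray.

Call:
step_arm(targets=[{"dp": [0.1, 0, 0], "angular": [0, 0, 0.05], "fingers": 0}, {"dp": [0.3, 0, 0], "angular": [0, 0, 0.1], "fingers": 0}, {"dp": [0.5, 0, 0], "angular": [0, 0, 0.15], "fingers": 0}, {"dp": [0.7, 0, 0], "angular": [0, 0, 0.2], "fingers": 0}, {"dp": [0.9, 0, 0], "angular": [0, 0, 0.25], "fingers": 0}, {"dp": [1, 0, 0], "angular": [0, 0, 0.27], "fingers": 0}, {"dp": [1, 0, 0], "angular": [0, 0, 0.27], "fingers": 0}, {"dp": [1, 0, 0], "angular": [0, 0, 0.27], "fingers": 0}])

```text
time: 15.15
tool_pos: [527.6, 289.7, 171.9]
tcp_rot: [180.0, -0.0, 47.1]
ft_force: [-0.5, -0.7, 0.1]
finger_gap: 85.3
grip_force: 0.0
```

Run:
```python
from h import *
np.set_printoptions(precision=1,suppress=True)
im=snapshot("wrist"); cv2.imwrite("pics/k.png",im); snapshot("top")
for d in pinpoint("wrist","tray")[:2]: print(d,onz("wrist",d["at"],0))
for d in masks_of("wrist","tray")[:2]:
    print(d["conf"],d["at"],rect("wrist",d["pixels"],26)); ys,xs=np.where(d["pixels"]); print(xs.min(),xs.max(),ys.min(),ys.max())
for d in pinpoint("top","mat_centre")[:1]: print(d,onz("top",d["at"],49))
t=snapshot("top"); m=np.zeros(t.shape[:2],np.uint8); m[130:230,195:290]=cv2.inRange(cv2.cvtColor(t[130:230,195:290],cv2.COLOR_BGR2HSV),(95,60,20),(125,255,255)); print("mat",rect("top",m,49))
go([526,304,100],47)
```

```text
{'at': [243.0, 148.2], 'conf': 0.89} [527.9 305.    0. ]
{'at': [113.0, 260.1], 'conf': 0.86} [306.9 313.3   0. ]
0.8 [100.8, 254.3] (array([314.9, 317.4]), array([126.9,  76.4]), 45.4)
67 136 218 309
0.61 [241.9, 151.5] (array([526.2, 304.5]), array([110.7,  62.7]), 47.4)
210 272 100 204
{'at': [242.3, 177.4], 'conf': 0.62} [550.2  50.1  49. ]
mat (array([550.8,  53.7]), array([ 96.7, 146.8]), -84.1)
t 15.45 tcp [527.6 289.7 171.6] [180.  -0.  47.] dp [ 0.  -0.1  0.4] ang [ 0. -0. -0.]
```

View pics/k.png

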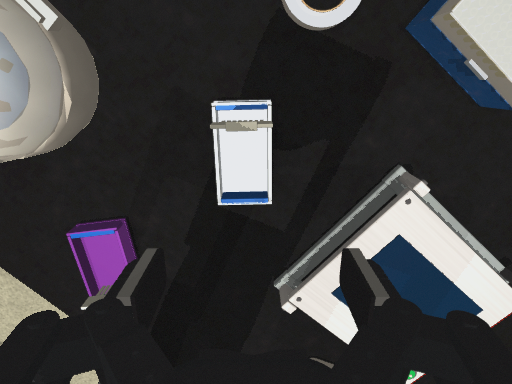

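The wrist view shows the pale tray at (242,151), comb across at row 126 towards the top, and the purple decoy apart at (103,265). Now I descend and grasp it.

Call:
step_arm(targets=[{"dp": [0.05, -0.055, 0.1], "angular": [0, 0, -0.002], "fingers": 0}, {"dp": [0.05, -0.055, 0.3], "angular": [0, 0, -0.002], "fingers": 0}, {"dp": [0.05, -0.055, 0.5], "angular": [0, 0, -0.002], "fingers": 0}, {"dp": [0.05, -0.055, 0.65], "angular": [0, 0, -0.002], "fingers": 0}, {"dp": [0.05, -0.055, 0.75], "angular": [0, 0, -0.002], "fingers": 0}, {"dp": [0.05, -0.055, 0.82], "angular": [0, 0, -0.002], "fingers": 0}, {"dp": [0.05, -0.055, 0.838], "angular": [0, 0, -0.002], "fingers": 0}, {"dp": [0.05, -0.055, 0.838], "angular": [0, 0, -0.002], "fingers": 0.1}], newtons=30)

```text
time: 16.45
tool_pos: [526.7, 305.5, 4.6]
tcp_rot: [180.0, -0.1, 47.4]
ft_force: [-0.4, 0.2, -0.8]
finger_gap: 76.9
grip_force: 0.0
```

Call:
step_arm(targets=[{"dp": [0, 0, 0], "angular": [0, 0, 0], "fingers": 0.3}, {"dp": [0, 0, 0], "angular": [0, 0, 0], "fingers": 0.6}, {"dp": [0, 0, 0], "angular": [0, 0, 0], "fingers": 1}, {"dp": [0, 0, 0], "angular": [0, 0, 0], "fingers": 1}, {"dp": [0, 0, 0], "angular": [0, 0, 0], "fingers": 1}, {"dp": [0, 0, -0.03], "angular": [0, 0, 0], "fingers": 1}, {"dp": [0, 0, -0.12], "angular": [0, 0, 0], "fingers": 1}, {"dp": [0, 0, -0.25], "angular": [0, 0, 0], "fingers": 1}])

```text
time: 17.45
tool_pos: [525.9, 305.0, 54.9]
tcp_rot: [-180.0, 0.0, 47.3]
ft_force: [-0.8, 0.1, 0.0]
finger_gap: -0.3
grip_force: 0.0
```

Call:
step_arm(targets=[{"dp": [0, 0, -0.1], "angular": [0, 0, 0], "fingers": 1}, {"dp": [0, 0, -0.25], "angular": [0, 0, 0], "fingers": 1}, {"dp": [0, 0, -0.4], "angular": [0, 0, 0], "fingers": 1}, {"dp": [0, 0, -0.45], "angular": [0, 0, 0], "fingers": 1}, {"dp": [0, 0, -0.45], "angular": [0, 0, 0], "fingers": 1}, {"dp": [0, 0, -0.45], "angular": [0, 0, 0], "fingers": 1}, {"dp": [0, 0, -0.45], "angular": [0, 0, 0], "fingers": 1}, {"dp": [0, 0, -0.45], "angular": [0, 0, 0], "fingers": 1}])

```text
time: 18.45
tool_pos: [525.7, 305.0, 142.9]
tcp_rot: [-180.0, 0.1, 47.4]
ft_force: [0.1, 0.0, 0.2]
finger_gap: -0.2
grip_force: 0.0
```

Run:
```python
from h import *
np.set_printoptions(precision=4,suppress=True)
snapshot("wrist"); s=sense();p=s["tool_pos"];a=np.radians(s["tcp_rot"][2]);u=np.array([np.cos(a),np.sin(a)]);v=np.array([np.sin(a),-np.cos(a)])
for d in pinpoint("wrist","tray")[:2]: q=onz("wrist",d["at"],p[2]-4)[:2]-p[:2]; print(d,q@u,q@v)
for d in masks_of("wrist","tray")[:2]: print(d["conf"],d["at"],rect("wrist",d["pixels"],p[2]-4+26))
go([551.1,53.6,130],95.9)
```

```text
{'at': [253.9, 164.9], 'conf': 0.73} 37.92678566696728 0.7307045625883878
{'at': [116.4, 278.8], 'conf': 0.56} -40.228402322309286 -90.34627048990838
0.94 [104.2, 279.1] (array([445.8, 341. ]), array([67.7, 42.2]), 45.8)
0.67 [438.8, 295.9] (array([584.6, 195.8]), array([ 66.2, 123.1]), -81.4)
t 18.6 tcp [526.  305.1 143.6] [-180.     0.    47.4] dp [-0.84    0.9443  0.0681] ang [-0.0001  0.0001 -0.2697]
```

The grasp missed: the fingers closed to zero. I re-measure where the tray is.

Run:
```python
from h import *
im=snapshot("wrist"); cv2.imwrite("pics/l.png",im)
for d in pinpoint("wrist","tray")[:2]: print(d,onz("wrist",d["at"],0).round(1))
for d in masks_of("wrist","tray")[:3]: print(d["conf"],d["at"],rect("wrist",d["pixels"],26))
snapshot("top")
for d in masks_of("top","tray")[:3]: print(d["conf"],d["at"],rect("top",d["pixels"],20))
```

```text
{'at': [255.1, 166.3], 'conf': 0.9} [527. 302.   0.]
{'at': [115.9, 283.4], 'conf': 0.6} [305.  307.9   0. ]
0.7 [254.4, 164.1] (array([527.1, 304.8]), array([112.5,  62.8]), 47.4)
0.7 [105.4, 281.3] (array([315.5, 315.9]), array([131.7,  81.1]), 45.8)
0.93 [159.5, 186.1] (array([520.3, 293.5]), array([94.3, 66.2]), 52.1)
0.59 [141.4, 247.7] (array([342.7, 344.7]), array([20.7, 36.7]), -43.2)
0.52 [240.5, 177.5] (array([554.5,  52.6]), array([188.1, 216.1]), -83.7)
```

View pics/l.png

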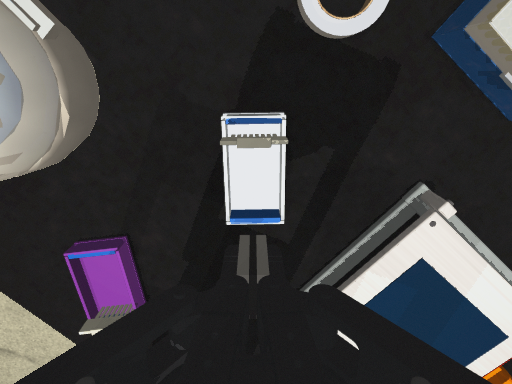

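The tray is unmoved at (254,166), the pads are shut behind it, and nothing else is disturbed. The grip must have slid off the walls, so I go about 4 mm deeper, close to a limited opening, and check before lifting. I'll view no more pictures.

Call:
step_arm(targets=[{"dp": [0, 0.004, 0], "angular": [0, 0, 0], "fingers": 0}, {"dp": [0, 0.004, 0], "angular": [0, 0, 0], "fingers": 0}, {"dp": [0, 0.004, 0.1], "angular": [0, 0, 0], "fingers": 0}, {"dp": [0, 0.004, 0.25], "angular": [0, 0, 0], "fingers": 0}, {"dp": [0, 0.004, 0.4], "angular": [0, 0, 0], "fingers": 0}, {"dp": [0, 0.004, 0.55], "angular": [0, 0, 0], "fingers": 0}, {"dp": [0, 0.004, 0.67], "angular": [0, 0, 0], "fingers": 0}, {"dp": [0, 0.004, 0.712], "angular": [0, 0, 0], "fingers": 0}], newtons=40)

```text
time: 19.85
tool_pos: [524.4, 303.6, -2.0]
tcp_rot: [-179.9, 0.3, 47.4]
ft_force: [-0.3, 0.0, 0.3]
finger_gap: 85.2
grip_force: 0.0
```

Call:
step_arm(targets=[{"dp": [0, 0, 0], "angular": [0, 0, 0], "fingers": 0.1}, {"dp": [0, 0, 0], "angular": [0, 0, 0], "fingers": 0.2}, {"dp": [0, 0, 0], "angular": [0, 0, 0], "fingers": 0.25}, {"dp": [0, 0, 0], "angular": [0, 0, 0], "fingers": 0.3}, {"dp": [0, 0, 0], "angular": [0, 0, 0], "fingers": 0.35}, {"dp": [0, 0, 0], "angular": [0, 0, 0], "fingers": 0.4}, {"dp": [0, 0, 0], "angular": [0, 0, 0], "fingers": 0.4}, {"dp": [0, 0, 0], "angular": [0, 0, 0], "fingers": 0.4}])

```text
time: 20.85
tool_pos: [526.7, 304.7, 1.5]
tcp_rot: [180.0, 0.0, 47.4]
ft_force: [0.1, 0.2, -0.3]
finger_gap: 51.1
grip_force: 0.0
```

Run:
```python
from h import *
im=snapshot("wrist"); cv2.imwrite("pics/m.png",im); s=sense(); p=s["tool_pos"]; a=np.radians(s["tcp_rot"][2]);u=np.array([np.cos(a),np.sin(a)]);v=np.array([np.sin(a),-np.cos(a)])
print(p,s["finger_gap"],"tcp px",proj("wrist",p),"grasp px",proj("wrist",p+[0,0,19]))
for d in masks_of("wrist","tray")[:3]:
    ys,xs=np.where(d["pixels"]); print(round(d["conf"],2),np.round(d["at"]),xs.min(),xs.max(),ys.min(),ys.max(),rect("wrist",d["pixels"],26))
    for r in range(ys.min(),ys.max(),14): q=xs[ys==r]; print(r,q.min(),q.max(),[(onz("wrist",[c,r],26)[:2]-p[:2])@v for c in (q.min(),q.max())], (onz("wrist",[256,r],26)[:2]-p[:2])@u)
for d in pinpoint("wrist","tray")[:2]: print(d,onz("wrist",d["at"],0).round(1))
snapshot("side"); 
for d in pinpoint("side","tray")[:2]: print(d,onz("side",d["at"],0).round(1))
for d in masks_of("side","tray")[:2]: print(d["conf"],rect("side",d["pixels"],26))
```

```text
[526.6940141  304.64280792   1.44768254] 50.8456850081101 tcp px [252.66774863 226.91525503] grasp px [252.72556554 242.58498591]
0.66 [ 15. 352.] 0 48 333 381 (array([370.6, 351.9]), array([20. , 53.9]), -0.0)
333 44 46 [np.float64(-123.82958861357007), np.float64(-122.64387056458627)] -57.57913832346523
347 0 39 [np.float64(-152.79984232860485), np.float64(-129.237406946825)] -68.33865249511531
361 0 23 [np.float64(-155.80343592203434), np.float64(-141.63522098661073)] -79.52255691853703
375 0 8 [np.float64(-158.92773986958386), np.float64(-153.90109743201933)] -91.15646574530065
0.57 [256. 226.] 185 320 138 330 (array([527.7, 306. ]), array([114.1,  68.4]), 47.3)
138 285 306 [np.float64(15.119132233207903), np.float64(24.987774989329452)] 58.710256526654724
152 191 314 [np.float64(-29.474471052419005), np.float64(29.190625122101704)] 52.00584688609316
166 192 313 [np.float64(-29.441291600146844), np.float64(29.162778134520483)] 45.093980621193985
180 192 313 [np.float64(-29.898795825776432), np.float64(29.626214009788317)] 37.96487732092686
194 189 316 [np.float64(-31.869604034921
[... 512 characters left out ...]
2349)] -10.00495086712261
278 204 302 [np.float64(-26.92360940972564), np.float64(27.245669838689984)] -18.988100296002504
292 202 305 [np.float64(-28.526561000084005), np.float64(29.430033831529748)] -28.294185219015954
306 203 306 [np.float64(-28.469958156968012), np.float64(30.547943331610092)] -37.94093819620075
320 206 305 [np.float64(-27.244400424314083), np.float64(30.539691272176416)] -47.94741426601872
{'at': [255.9, 230.8], 'conf': 0.65} [525.9 300.8   0. ]
{'at': [196.8, 262.3], 'conf': 0.97} [519.3 299.2  -0. ]
{'at': [247.8, 305.8], 'conf': 0.7} [309.  313.6   0. ]
0.98 (array([309.2, 316.6]), array([113. ,  84.5]), 54.9)
0.86 (array([520.8, 313.2]), array([110.9,  80.4]), 45.7)
```

Run:
```python
from h import *
from scipy.optimize import brentq
im=cv2.imread("pics/m.png"); p=sense()["tool_pos"]
for r in (243,246,250,256,264,272,280): 
    z=brentq(lambda z:np.linalg.norm(onz("wrist",[203.,r],z)-onz("wrist",[301.5,r],z))-50.8,-60,150); print(r,round(z,1),onz("wrist",[252,r],z).round(1)-p.round(1))
g=cv2.cvtColor(im,cv2.COLOR_BGR2GRAY)
for r in range(200,345,9): print(r,g[r,176:330:5].tolist())
```

```text
243 29.7 [ 3.1  4.  28.2]
246 30.3 [ 2.1  2.9 28.8]
250 30.9 [ 0.8  1.5 29.4]
256 32.0 [-1.2 -0.7 30.5]
264 33.3 [-3.8 -3.5 31.8]
272 34.7 [-6.4 -6.4 33.2]
280 36.0 [-9.1 -9.2 34.5]
200 [22, 20, 46, 99, 102, 101, 100, 101, 100, 135, 135, 135, 134, 133, 134, 134, 134, 134, 133, 133, 134, 134, 127, 105, 106, 107, 113, 115, 122, 29, 21]
209 [18, 21, 123, 127, 133, 130, 130, 129, 132, 136, 135, 136, 136, 134, 134, 134, 133, 135, 135, 134, 134, 133, 126, 233, 233, 221, 231, 208, 18, 19, 20]
218 [20, 23, 23, 20, 222, 227, 218, 233, 233, 233, 233, 233, 233, 233, 232, 233, 233, 233, 233, 233, 233, 232, 233, 233, 232, 220, 233, 142, 15, 19, 21]
227 [20, 18, 21, 21, 96, 233, 218, 233, 233, 233, 233, 233, 233, 233, 233, 233, 233, 233, 233, 233, 233, 233, 233, 233, 233, 220, 233, 18, 20, 18, 20]
236 [22, 22, 18, 20, 38, 233, 218, 233, 233, 233, 233, 233, 233, 233, 233, 233, 233, 233, 233, 233, 233, 233, 233, 233, 233, 220, 233, 20, 20, 18, 24]
245 [19, 17, 79, 79, 25, 22, 218, 225, 233, 233, 233, 233, 233, 233, 233, 233, 233, 233, 233, 233, 233, 233, 233, 233, 232, 220, 23, 76, 77, 51, 30]
254 [
[... 834 characters left out ...]
 39, 41, 219, 223, 227, 23, 21, 26, 27]
308 [29, 25, 27, 24, 23, 21, 232, 88, 36, 40, 39, 41, 40, 42, 39, 40, 40, 39, 39, 39, 41, 40, 39, 40, 41, 205, 211, 23, 28, 26, 28]
317 [26, 27, 26, 19, 21, 21, 231, 88, 42, 41, 41, 38, 41, 39, 40, 40, 40, 41, 41, 38, 39, 41, 39, 38, 38, 212, 150, 28, 27, 28, 27]
326 [28, 29, 27, 23, 23, 22, 160, 149, 102, 103, 102, 103, 102, 90, 90, 89, 89, 89, 88, 89, 94, 92, 90, 102, 108, 217, 43, 23, 27, 26, 27]
335 [26, 26, 28, 28, 22, 23, 23, 23, 23, 21, 21, 19, 22, 20, 19, 19, 21, 23, 22, 22, 23, 23, 24, 22, 22, 25, 22, 21, 25, 27, 28]
344 [28, 29, 26, 30, 24, 21, 24, 24, 22, 17, 21, 19, 21, 20, 19, 18, 23, 23, 25, 23, 18, 23, 22, 22, 24, 20, 23, 19, 28, 27, 27]
```

Run:
```python
from h import *
s=sense();p=s["tool_pos"];a=np.radians(s["tcp_rot"][2]);u=np.array([np.cos(a),np.sin(a),0]);v=np.array([np.sin(a),-np.cos(a),0])
for z in(0,8,15,22,30,38): print(z,[proj("wrist",p*[1,1,0]+[0,0,z]+u*k+v*w).round() for k in(11,-11) for w in(-25.5,25.5)])
print(p, s["joint_pos"])
g=cv2.cvtColor(cv2.imread("pics/m.png"),cv2.COLOR_BGR2GRAY)
for r in range(232,262,2): print(r,g[r,170:212:2].tolist())
```

```text
0 [array([210., 209.]), array([295., 209.]), array([212., 242.]), array([294., 242.])]
8 [array([208., 215.]), array([297., 215.]), array([210., 248.]), array([295., 248.])]
15 [array([207., 220.]), array([299., 220.]), array([209., 255.]), array([297., 255.])]
22 [array([205., 226.]), array([301., 226.]), array([207., 261.]), array([299., 261.])]
30 [array([203., 233.]), array([303., 233.]), array([205., 270.]), array([301., 270.])]
38 [array([200., 241.]), array([306., 241.]), array([203., 279.]), array([303., 279.])]
[526.73147243 304.64110498   1.47773938] [ 2.52172390e+01  1.92442024e+01  9.38933192e+01 -9.98723315e-04
  6.68638296e+01  6.78647885e+01]
232 [29, 29, 27, 21, 22, 24, 22, 19, 18, 20, 18, 20, 19, 52, 233, 233, 229, 188, 218, 217, 222]
234 [30, 30, 18, 21, 21, 19, 17, 17, 21, 20, 18, 19, 21, 54, 232, 233, 232, 169, 217, 217, 221]
236 [29, 20, 21, 22, 18, 20, 20, 20, 18, 20, 22, 22, 21, 38, 230, 233, 232, 179, 218, 218, 218]
238 [29, 27, 21, 18, 20, 18, 19, 17, 19, 74, 73, 73, 71, 72, 27, 23, 231, 180, 218, 217, 218]
240 [30, 18, 20, 20, 15, 19, 18, 17, 37, 79, 78, 78,
[... 271 characters left out ...]
, 79, 78, 78, 25, 23, 24, 58, 209, 218, 217, 217]
248 [18, 22, 21, 22, 26, 28, 28, 78, 79, 78, 79, 78, 38, 26, 24, 22, 46, 208, 218, 217, 217]
250 [22, 18, 24, 27, 27, 27, 44, 79, 78, 78, 78, 78, 27, 26, 21, 22, 47, 214, 218, 218, 217]
252 [22, 27, 28, 27, 26, 28, 78, 78, 78, 79, 78, 64, 24, 24, 24, 23, 37, 217, 218, 218, 217]
254 [25, 29, 28, 28, 27, 33, 78, 80, 78, 78, 77, 40, 25, 21, 25, 25, 37, 222, 217, 218, 217]
256 [29, 27, 26, 27, 26, 67, 78, 80, 78, 78, 77, 24, 25, 22, 23, 24, 28, 227, 183, 218, 217]
258 [28, 28, 29, 24, 31, 78, 78, 78, 79, 78, 65, 23, 23, 26, 23, 23, 28, 230, 187, 218, 217]
260 [30, 34, 31, 30, 48, 79, 78, 78, 78, 78, 38, 24, 23, 23, 24, 23, 25, 232, 169, 218, 217]
```

The pixels show the pad tips about 30 mm higher than the TCP reading implies, so they are above the tray walls. I open and lower slowly, watching the force.

Call:
step_arm(targets=[{"dp": [0, 0, 0], "angular": [0, 0, 0], "fingers": 0}, {"dp": [0, 0, 0], "angular": [0, 0, 0], "fingers": 0}, {"dp": [0, 0, 0.01], "angular": [0, 0, 0], "fingers": 0}, {"dp": [0, 0, 0.02], "angular": [0, 0, 0], "fingers": 0}, {"dp": [0, 0, 0.03], "angular": [0, 0, 0], "fingers": 0}, {"dp": [0, 0, 0.04], "angular": [0, 0, 0], "fingers": 0}, {"dp": [0, 0, 0.05], "angular": [0, 0, 0], "fingers": 0}, {"dp": [0, 0, 0.05], "angular": [0, 0, 0], "fingers": 0}])

```text
time: 22.15
tool_pos: [526.6, 304.5, -8.8]
tcp_rot: [-180.0, 0.0, 47.4]
ft_force: [0.1, 1.0, -0.6]
finger_gap: 85.2
grip_force: 0.0
```

Run:
```python
from h import *
im=snapshot("wrist"); s=sense();p=s["tool_pos"];print(p,s["ft_force"],s["finger_gap"])
a=np.radians(s["tcp_rot"][2]);u=np.array([np.cos(a),np.sin(a),0]);v=np.array([np.sin(a),-np.cos(a),0])
g=cv2.cvtColor(im,cv2.COLOR_BGR2GRAY)
for z in(-8,0,8,15,22,30,38): print(z,[proj("wrist",p*[1,1,0]+[0,0,z]+u*11+v*w).round() for w in(-42.6,42.6)])
for r in range(216,262,3): print(r,g[r,110:200:3].tolist())
```

```text
[526.63455432 304.60819645  -8.62141216] [-0.48231952 -0.10684595  0.60751912] 85.65369177856365
-8 [array([181., 211.]), array([324., 211.])]
0 [array([178., 216.]), array([327., 216.])]
8 [array([175., 223.]), array([331., 223.])]
15 [array([171., 228.]), array([334., 228.])]
22 [array([168., 235.]), array([338., 235.])]
30 [array([164., 243.]), array([342., 243.])]
38 [array([159., 252.]), array([347., 252.])]
216 [28, 28, 27, 27, 28, 29, 27, 27, 27, 30, 21, 21, 23, 22, 19, 20, 20, 22, 22, 18, 17, 19, 21, 34, 133, 133, 133, 133, 133, 134]
219 [27, 29, 28, 28, 27, 30, 29, 27, 26, 26, 23, 22, 21, 20, 23, 19, 22, 22, 22, 19, 20, 20, 19, 21, 121, 120, 122, 122, 132, 131]
222 [28, 27, 26, 29, 26, 26, 29, 30, 27, 30, 32, 22, 24, 21, 22, 21, 20, 21, 20, 22, 20, 22, 19, 21, 20, 21, 20, 53, 233, 233]
225 [26, 29, 28, 27, 27, 28, 31, 31, 29, 30, 29, 19, 20, 19, 22, 19, 22, 22, 22, 22, 21, 21, 23, 24, 21, 23, 21, 53, 233, 234]
228 [29, 28, 26, 30, 26, 28, 28, 30, 30, 29, 21, 19, 24, 20, 20, 22, 19, 18, 21, 22, 19, 17, 22, 22, 20, 22, 18, 37, 232, 232]
231 [26, 29, 29, 26, 26, 29, 27, 29, 29,
[... 653 characters left out ...]
8, 31, 31, 32, 31, 30, 22, 20, 13, 17, 16, 17, 17, 20, 18, 223, 233]
249 [30, 28, 28, 28, 28, 28, 27, 27, 28, 29, 30, 28, 66, 76, 77, 76, 24, 24, 29, 21, 19, 14, 20, 21, 19, 15, 19, 18, 174, 233]
252 [29, 30, 29, 27, 26, 27, 29, 28, 29, 28, 28, 30, 78, 79, 78, 38, 24, 25, 17, 23, 16, 18, 19, 15, 19, 18, 18, 17, 102, 233]
255 [29, 28, 26, 30, 27, 27, 27, 27, 30, 27, 29, 79, 78, 78, 77, 24, 23, 22, 22, 19, 19, 19, 20, 18, 20, 21, 16, 17, 52, 233]
258 [30, 27, 28, 28, 29, 29, 27, 27, 30, 29, 67, 78, 78, 77, 25, 25, 24, 23, 23, 22, 23, 17, 20, 19, 17, 17, 18, 20, 53, 233]
261 [27, 27, 26, 28, 28, 28, 28, 28, 25, 28, 78, 78, 78, 77, 25, 22, 24, 23, 23, 22, 18, 18, 17, 19, 18, 15, 16, 18, 39, 233]
```

Call:
step_arm(targets=[{"dp": [0, 0, 0.015], "angular": [0, 0, 0], "fingers": 0}, {"dp": [0, 0, 0.03], "angular": [0, 0, 0], "fingers": 0}, {"dp": [0, 0, 0.045], "angular": [0, 0, 0], "fingers": 0}, {"dp": [0, 0, 0.06], "angular": [0, 0, 0], "fingers": 0}, {"dp": [0, 0, 0.067], "angular": [0, 0, 0], "fingers": 0}, {"dp": [0, 0, 0.067], "angular": [0, 0, 0], "fingers": 0.2}, {"dp": [0, 0, 0.067], "angular": [0, 0, 0], "fingers": 0.3}, {"dp": [0, 0, 0.067], "angular": [0, 0, 0], "fingers": 0.4}], newtons=30)

```text
time: 23.2
tool_pos: [527.0, 304.8, -21.5]
tcp_rot: [180.0, -0.0, 47.4]
ft_force: [0.5, -0.1, 2.7]
finger_gap: 59.2
grip_force: 33.0
```

Call:
step_arm(targets=[{"dp": [0, 0, 0], "angular": [0, 0, 0], "fingers": 0.5}, {"dp": [0, 0, 0], "angular": [0, 0, 0], "fingers": 0.5}, {"dp": [0, 0, 0], "angular": [0, 0, 0], "fingers": 0.5}, {"dp": [0, 0, 0], "angular": [0, 0, 0], "fingers": 0.5}, {"dp": [0, 0, 0], "angular": [0, 0, 0], "fingers": 0.5}, {"dp": [0, 0, 0], "angular": [0, 0, 0], "fingers": 0.5}, {"dp": [0, 0, 0], "angular": [0, 0, 0], "fingers": 0.5}, {"dp": [0, 0, 0], "angular": [0, 0, 0], "fingers": 0.5}])

```text
time: 24.2
tool_pos: [527.0, 304.8, -21.6]
tcp_rot: [180.0, -0.0, 47.4]
ft_force: [-1.5, -0.3, 4.8]
finger_gap: 59.3
grip_force: 33.3
```

Gripped at 59.3 mm with 33 N. I lift it and carry it to the plate.

Call:
step_arm(targets=[{"dp": [0, 0, -0.02], "angular": [0, 0, 0], "fingers": 0.5}, {"dp": [0, 0, -0.1], "angular": [0, 0, 0], "fingers": 0.5}, {"dp": [0, 0, -0.22], "angular": [0, 0, 0], "fingers": 0.5}, {"dp": [0, 0, -0.36], "angular": [0, 0, 0], "fingers": 0.5}, {"dp": [0, 0, -0.48], "angular": [0, 0, 0], "fingers": 0.5}, {"dp": [0, 0, -0.56], "angular": [0, 0, 0], "fingers": 0.5}, {"dp": [0, 0, -0.6], "angular": [0, 0, 0], "fingers": 0.5}, {"dp": [0, 0, -0.6], "angular": [0, 0, 0], "fingers": 0.5}])

```text
time: 25.2
tool_pos: [526.8, 304.7, 98.3]
tcp_rot: [180.0, -0.0, 47.4]
ft_force: [-0.2, 0.7, -2.1]
finger_gap: 59.5
grip_force: 32.7
```

Run:
```python
from h import *
np.set_printoptions(precision=4,suppress=True)
snapshot("wrist"); s=sense();p=s["tool_pos"];a=np.radians(s["tcp_rot"][2]);u=np.array([np.cos(a),np.sin(a)]);v=np.array([np.sin(a),-np.cos(a)]);print(s["finger_gap"],s["ft_force"])
b=p[2]+21.6
for d in pinpoint("wrist","tray")[:1]: q=onz("wrist",d["at"],b)[:2]-p[:2]; print(d,q@u,q@v)
for d in masks_of("wrist","tray")[:2]:
    r=rect("wrist",d["pixels"],b+26); q=r[0]-p[:2]; print(d["conf"],r,q@u,q@v)
go([551.1,53.6,98],95.9)
```

```text
59.35835707000513 [ 0.8988  0.5316 -1.414 ]
{'at': [92.8, 304.5], 'conf': 0.82} -39.300338301763006 -93.1237980822687
0.98 (array([528.5, 309.1]), array([109.9,  70. ]), 46.0) 4.8161580179589984 -1.5684138114658797
0.63 (array([459.5, 353.1]), array([32.7, 38.3]), -34.3) -9.560583949185984 -82.13086964797904
t 25.35 tcp [526.  304.3  96.8] [-180.     0.1   47.4] dp [-0.8369  0.9416 -0.0053] ang [-0.0005  0.0005 -0.2697]
```

Call:
step_arm(targets=[{"dp": [-0.05, 0.06, 0], "angular": [0, 0, -0.02], "fingers": 0.5}, {"dp": [-0.18, 0.2, 0], "angular": [0, 0, -0.06], "fingers": 0.5}, {"dp": [-0.34, 0.38, 0], "angular": [0, 0, -0.11], "fingers": 0.5}, {"dp": [-0.5, 0.56, 0], "angular": [0, 0, -0.16], "fingers": 0.5}, {"dp": [-0.66, 0.74, 0], "angular": [0, 0, -0.21], "fingers": 0.5}, {"dp": [-0.78, 0.88, 0], "angular": [0, 0, -0.25], "fingers": 0.5}, {"dp": [-0.835, 0.94, 0], "angular": [0, 0, -0.27], "fingers": 0.5}, {"dp": [-0.835, 0.94, 0], "angular": [0, 0, -0.27], "fingers": 0.5}])

```text
time: 26.35
tool_pos: [551.4, 53.3, 97.2]
tcp_rot: [-179.9, -0.0, 95.8]
ft_force: [0.3, 0.1, -1.2]
finger_gap: 59.3
grip_force: 32.7
```

Call:
step_arm(targets=[{"dp": [0, 0, 0], "angular": [0, 0, 0], "fingers": 0.5}, {"dp": [0, 0, 0.06], "angular": [0, 0, 0], "fingers": 0.5}, {"dp": [0, 0, 0.14], "angular": [0, 0, 0], "fingers": 0.5}, {"dp": [0, 0, 0.2], "angular": [0, 0, 0], "fingers": 0.5}, {"dp": [0, 0, 0.24], "angular": [0, 0, 0], "fingers": 0.5}, {"dp": [0, 0, 0.25], "angular": [0, 0, 0], "fingers": 0.5}, {"dp": [0, 0, 0.25], "angular": [0, 0, 0], "fingers": 0.5}, {"dp": [0, 0, 0.25], "angular": [0, 0, 0], "fingers": 0.5}])

```text
time: 27.35
tool_pos: [552.4, 54.4, 48.7]
tcp_rot: [179.9, 0.0, 95.9]
ft_force: [-0.5, 0.1, -1.6]
finger_gap: 59.5
grip_force: 32.8
```

Run:
```python
from h import *
np.set_printoptions(precision=4,suppress=True)
im=snapshot("wrist"); cv2.imwrite("pics/n.png",im); s=sense();p=s["tool_pos"];a=np.radians(s["tcp_rot"][2]);u=np.array([np.cos(a),np.sin(a)]);v=np.array([np.sin(a),-np.cos(a)]);print(s["finger_gap"],s["ft_force"],p,s["tcp_rot"],s["time"])
b=p[2]+21.6
h=cv2.cvtColor(im,cv2.COLOR_BGR2HSV); m=cv2.inRange(h,(98,120,30),(115,255,255))
n,l,st,c=cv2.connectedComponentsWithStats(m)
for i in range(1,n):
    if st[i][4]>150: print(st[i],c[i].round(), [( (onz("wrist",[x,y],z)[:2]-p[:2])@w).round(1) for x,y in((st[i][0],st[i][1]),(st[i][0]+st[i][2],st[i][1]+st[i][3])) for z in(49,b+26) for w in(u,v)])
snapshot("top")
for d in masks_of("top","tray")[:2]: print(d["conf"],rect("top",d["pixels"],b+26))
go([551.1,53.6,27.5],95.9)
```

```text
59.1040318204848 [ 0.0531  0.0422 -0.996 ] [552.3768  54.4146  48.7186] [179.9399   0.0057  95.9512] 27.4
[ 157  102  189  122 8156] [268. 129.] [np.float64(73.5), np.float64(-50.6), np.float64(76.8), np.float64(-36.5), np.float64(2.2), np.float64(56.5), np.float64(25.5), np.float64(40.5)]
[163 164  18  68 742] [172. 192.] [np.float64(39.7), np.float64(-50.6), np.float64(52.5), np.float64(-36.5), np.float64(-3.2), np.float64(-43.7), np.float64(21.6), np.float64(-31.6)]
[ 188  165  126   14 1518] [252. 172.] [np.float64(39.1), np.float64(-36.6), np.float64(52.1), np.float64(-26.4), np.float64(30.8), np.float64(35.2), np.float64(46.1), np.float64(25.2)]
[181 297  12  30 190] [187. 316.] [np.float64(-51.2), np.float64(-47.4), np.float64(-12.9), np.float64(-34.2), np.float64(-76.2), np.float64(-41.0), np.float64(-30.9), np.float64(-29.6)]
[314 298  10  29 175] [318. 316.] [np.float64(-52.1), np.float64(40.7), np.float64(-13.6), np.float64(29.2), np.float64(-76.3), np.float64(49.2), np.float64(-31.0), np.float64(35.3)]
[ 205  323   98   32 2595] [254. 337.] [np.float64(-72.8), np.float64(-32.6), np.float64(-28.5), np.float64(-23.6), np.float64(-101.6), np.float64(36.1), np.float64(-49.2), np.float64(25.8)]
[  0 356  15  22 213] [  6. 364.] [np.float64(-102.2), np.float64(-180.8), np.float64(-49.6), np.float64(-130.1), np.float64(-123.5), np.float64(-175.4), np.float64(-64.9), np.float64(-126.3)]
0.88 (array([315.9, 295.9]), array([106.6,  65.7]), 55.1)
t 27.5 tcp [552.2  54.4  48.6] [180.    0.   95.9] dp [-0.0036 -0.0061  0.1054] ang [0.0003 0.     0.0003]
```

The tray is centred over the mat to within about 2 mm. I correct that and lower slowly.

Call:
step_arm(targets=[{"dp": [-0.01, -0.002, 0.02], "angular": [0, 0, 0], "fingers": 0.5}, {"dp": [-0.01, -0.002, 0.045], "angular": [0, 0, 0], "fingers": 0.5}, {"dp": [-0.01, -0.002, 0.065], "angular": [0, 0, 0], "fingers": 0.5}, {"dp": [-0.01, -0.002, 0.08], "angular": [0, 0, 0], "fingers": 0.5}, {"dp": [-0.01, -0.002, 0.09], "angular": [0, 0, 0], "fingers": 0.5}, {"dp": [-0.01, -0.002, 0.097], "angular": [0, 0, 0], "fingers": 0.5}, {"dp": [-0.01, -0.002, 0.101], "angular": [0, 0, 0], "fingers": 0.5}, {"dp": [-0.01, -0.002, 0.101], "angular": [0, 0, 0], "fingers": 0.5}])

```text
time: 28.5
tool_pos: [551.7, 52.4, 27.9]
tcp_rot: [180.0, 0.0, 96.0]
ft_force: [0.5, 0.1, -1.6]
finger_gap: 59.3
grip_force: 32.8
```

Call:
step_arm(targets=[{"dp": [0, 0, 0.001], "angular": [0, 0, 0], "fingers": 0.5}, {"dp": [0, 0, 0.002], "angular": [0, 0, 0], "fingers": 0.5}, {"dp": [0, 0, 0.003], "angular": [0, 0, 0], "fingers": 0.5}, {"dp": [0, 0, 0.004], "angular": [0, 0, 0], "fingers": 0.5}, {"dp": [0, 0, 0.005], "angular": [0, 0, 0], "fingers": 0.5}, {"dp": [0, 0, 0.005], "angular": [0, 0, 0], "fingers": 0.5}, {"dp": [0, 0, 0.005], "angular": [0, 0, 0], "fingers": 0.5}, {"dp": [0, 0, 0.005], "angular": [0, 0, 0], "fingers": 0.5}])

```text
time: 29.5
tool_pos: [551.8, 52.4, 27.1]
tcp_rot: [180.0, 0.0, 96.0]
ft_force: [-2.8, -0.9, 4.4]
finger_gap: 59.4
grip_force: 33.4
```

Contact at about 6 N. I release and retreat straight up.

Call:
step_arm(targets=[{"dp": [0, 0, 0], "angular": [0, 0, 0], "fingers": 0.3}, {"dp": [0, 0, 0], "angular": [0, 0, 0], "fingers": 0.2}, {"dp": [0, 0, 0], "angular": [0, 0, 0], "fingers": 0}, {"dp": [0, 0, 0], "angular": [0, 0, 0], "fingers": 0}, {"dp": [0, 0, -0.05], "angular": [0, 0, 0], "fingers": 0}, {"dp": [0, 0, -0.15], "angular": [0, 0, 0], "fingers": 0}, {"dp": [0, 0, -0.3], "angular": [0, 0, 0], "fingers": 0}, {"dp": [0, 0, -0.45], "angular": [0, 0, 0], "fingers": 0}])

```text
time: 30.5
tool_pos: [552.2, 52.4, 119.6]
tcp_rot: [179.9, 0.0, 95.9]
ft_force: [0.4, -0.3, 0.9]
finger_gap: 85.3
grip_force: 0.0
```

Call:
step_arm(targets=[{"dp": [-0.1, 0, -0.15], "angular": [0, 0, 0], "fingers": 0}, {"dp": [-0.3, 0, -0.2], "angular": [0, 0, 0], "fingers": 0}, {"dp": [-0.5, 0, -0.2], "angular": [0, 0, 0], "fingers": 0}, {"dp": [-0.65, 0, -0.2], "angular": [0, 0, 0], "fingers": 0}, {"dp": [-0.7, 0, -0.2], "angular": [0, 0, 0], "fingers": 0}, {"dp": [-0.7, 0, -0.2], "angular": [0, 0, 0], "fingers": 0}, {"dp": [-0.7, 0, -0.2], "angular": [0, 0, 0], "fingers": 0}, {"dp": [-0.7, 0, -0.2], "angular": [0, 0, 0], "fingers": 0}])

```text
time: 31.5
tool_pos: [566.2, -85.8, 157.0]
tcp_rot: [180.0, -0.0, 96.0]
ft_force: [0.5, 0.1, -0.8]
finger_gap: 85.3
grip_force: 0.0
```

Run:
```python
from h import *
np.set_printoptions(precision=1,suppress=True)
edge()
im=snapshot("wrist"); cv2.imwrite("pics/o.png",im)
U=np.array([np.cos(np.radians(95.9)),np.sin(np.radians(95.9))]);V=np.array([-U[1],U[0]]);C=np.array([551.2,53.5])
for d in pinpoint("wrist","tray")[:2]: q=onz("wrist",d["at"],49)[:2]; print(d["at"],q,(q-C)@U,(q-C)@V)
for d in masks_of("wrist","tray")[:2]: print(d["conf"],d["at"],rect("wrist",d["pixels"],75))
t=snapshot("top"); s=snapshot("side")
for d in masks_of("top","tray")[:3]: print("top",d["conf"],d["at"],rect("top",d["pixels"],75))
for l in("timer","amber_bottle","blue_marker"):
    for d in pinpoint("top",l)[:1]: print(l,onz("top",d["at"],0))
```

```text
Traceback (most recent call last):
  File "h.py", line 32, in edge
    z=brentq(lambda z:np.linalg.norm(onz("wrist",a,z)-onz("wrist",b,z))-180,10,90)
ValueError: f(a) and f(b) must have different signs
```

Run:
```python
from h import *
np.set_printoptions(precision=1,suppress=True)
im=snapshot("wrist"); cv2.imwrite("pics/o.png",im)
h=cv2.cvtColor(im,cv2.COLOR_BGR2HSV); m=cv2.inRange(h,(0,80,50),(5,255,255))|cv2.inRange(h,(165,80,50),(180,255,255))
n,l,st,c=cv2.connectedComponentsWithStats(m)
for i in range(1,n):
    if st[i][4]>20: print(st[i],c[i])
U=np.array([np.cos(np.radians(95.9)),np.sin(np.radians(95.9))]);V=np.array([-U[1],U[0]]);C=np.array([551.2,53.5])
print([proj("wrist",[*(C-105*U+w*V),49]) for w in(-90,90)])
for d in pinpoint("wrist","tray")[:2]: q=onz("wrist",d["at"],49)[:2]; print(d["at"],q,(q-C)@U,(q-C)@V)
for d in masks_of("wrist","tray")[:2]: print(d["conf"],d["at"],rect("wrist",d["pixels"],75))
t=snapshot("top"); s=snapshot("side")
for d in masks_of("top","tray")[:3]: print("top",d["conf"],d["at"],rect("top",d["pixels"],75))
for l in("timer","amber_bottle","blue_marker","wedge"):
    for d in pinpoint("top",l)[:1]: print(l,onz("top",d["at"],0))
print(sense()["tool_pos"])
```

```text
[ 46  92  13  12 122] [51.8 97.5]
[132 116  16  21  64] [143.6 123.6]
[357 117  16  20  67] [361.5 123.7]
[153 137 200   2 294] [237.9 137.6]
[array([352. , 137.6]), array([152.1, 137.1])]
[255.2, 8.1] [553.7  51.2] -2.5910297662910615 -2.290892288585033
0.75 [254.5, 40.4] (array([555.1,  23.2]), array([60.8, 56. ]), 6.2)
0.2 [53.0, 226.7] (array([ 390.7, -153.8]), array([ 15.2, 113. ]), -89.6)
top 0.6 [242.0, 175.9] (array([552. ,  51.2]), array([ 59.8, 110.2]), -86.3)
timer [373.  -20.2   0. ]
amber_bottle [ 774.4 -114.2    0. ]
blue_marker [ 343.5 -188.9    0. ]
wedge [553.4 -24.8   0. ]
[566.2 -86.8 156.9]
```

Call:
step_arm(targets=[{"dp": [0, 0, 0.05], "angular": [0, 0, 0], "fingers": 0}, {"dp": [0, 0, 0.15], "angular": [0, 0, 0], "fingers": 0}, {"dp": [0, 0, 0.25], "angular": [0, 0, 0], "fingers": 0}, {"dp": [0, 0, 0.32], "angular": [0, 0, 0], "fingers": 0}, {"dp": [0, 0, 0.35], "angular": [0, 0, 0], "fingers": 0}, {"dp": [0, 0, 0.35], "angular": [0, 0, 0], "fingers": 0}, {"dp": [0, 0, 0.35], "angular": [0, 0, 0], "fingers": 0}, {"dp": [0, 0, 0.35], "angular": [0, 0, 0], "fingers": 0}])

```text
time: 33.05
tool_pos: [566.8, -87.0, 87.8]
tcp_rot: [179.9, 0.0, 96.0]
ft_force: [0.1, -0.5, 0.4]
finger_gap: 85.3
grip_force: 0.0
```

Run:
```python
from h import *
edge()
b=cv2.imread("pics/b.png"); s=snapshot("side"); a=cv2.imread("pics/a.png"); t=snapshot("top")
for nm,o,w,boxes in(("side",b,s,{"timer":(285,310,208,232),"marker":(318,350,182,210),"bottle":(218,240,130,166)}),("top",a,t,{"timer":(248,278,224,253),"bottle":(290,315,90,120),"marker":(298,350,245,257)})):
    for k,(x0,x1,y0,y1) in boxes.items(): print(nm,k,np.abs(o[y0:y1,x0:x1].astype(int)-w[y0:y1,x0:x1]).mean().round(1), cv2.phaseCorrelate(cv2.cvtColor(o[y0:y1,x0:x1],6).astype(float),cv2.cvtColor(w[y0:y1,x0:x1],6).astype(float)))
```

```text
Traceback (most recent call last):
  File "h.py", line 32, in edge
    z=brentq(lambda z:np.linalg.norm(onz("wrist",a,z)-onz("wrist",b,z))-180,10,90)
ValueError: f(a) and f(b) must have different signs
```

```bash
sed -i 's/key=lambda k:st\[k\]\[2\])/key=lambda k:st[k][2]*(st[k][3]<9))/; s/,10,90)/,-60,150)/' h.py
python3 - <<'E'
from h import *
b=cv2.imread("pics/b.png"); s=snapshot("side"); a=cv2.imread("pics/a.png"); t=snapshot("top")
for nm,o,w,boxes in(("side",b,s,{"timer":(285,310,208,232),"marker":(318,350,182,210),"bottle":(218,240,130,166)}),("top",a,t,{"timer":(248,278,224,253),"bottle":(290,315,90,120),"marker":(298,350,245,257)})):
    for k,(x0,x1,y0,y1) in boxes.items(): print(nm,k,np.abs(o[y0:y1,x0:x1].astype(int)-w[y0:y1,x0:x1]).mean().round(1))
edge()
E
```

```text
side timer 41.9
side marker 10.3
side bottle 2.7
top timer 75.3
top bottle 7.7
top marker 63.7Traceback (most recent call last):
  File "<stdin>", line 5, in <module>
  File "h.py", line 32, in edge
    z=brentq(lambda z:np.linalg.norm(onz("wrist",a,z)-onz("wrist",b,z))-180,-60,150)
    r = _zeros._brentq(f, a, b, xtol, rtol, maxiter, args, full_output, disp)
ValueError: f(a) and f(b) must have different signs
```

Run:
```python
from h import *
im=snapshot("wrist"); h=cv2.cvtColor(im,cv2.COLOR_BGR2HSV)
m=cv2.inRange(h,(0,80,50),(5,255,255))|cv2.inRange(h,(165,80,50),(180,255,255))
n,l,st,c=cv2.connectedComponentsWithStats(m)
for i in range(1,n):
    if st[i][4]>20: print(st[i],c[i].round(1))
U=np.array([np.cos(np.radians(95.9)),np.sin(np.radians(95.9))]);V=np.array([-U[1],U[0]]);C=np.array([551.2,53.5])
for z in (47,49,51): print(z,[proj("wrist",[*(C-105*U+w*V),z]).round(1) for w in(-90,90)])
```

```text
[ 0 98  3 11 22] [  0.7 103.1]
[ 93 127  22  26 116] [108.3 136.2]
[390 127  22  27 111] [395.1 136.9]
[121 153 262   3 347] [271.3 154.2]
47 [array([381.8, 153.8]), array([121.7, 153.5])]
49 [array([382.9, 154.5]), array([120.5, 154.2])]
51 [array([384.1, 155.2]), array([119.3, 154.9])]
```

Call:
step_arm(targets=[{"dp": [0, 0, -0.1], "angular": [0, 0, 0], "fingers": 0}, {"dp": [0, 0, -0.3], "angular": [0, 0, 0], "fingers": 0}, {"dp": [-0.1, 0, -0.5], "angular": [0, 0, 0], "fingers": 0}, {"dp": [-0.3, 0, -0.6], "angular": [0, 0, 0], "fingers": 0}, {"dp": [-0.5, 0, -0.6], "angular": [0, 0, 0], "fingers": 0}, {"dp": [-0.7, 0, -0.6], "angular": [0, 0, 0], "fingers": 0}, {"dp": [-0.9, 0, -0.6], "angular": [0, 0, 0], "fingers": 0}, {"dp": [-1, 0, -0.6], "angular": [0, 0, 0], "fingers": 0}])

```text
time: 34.3
tool_pos: [587.0, -287.8, 208.3]
tcp_rot: [179.9, 0.1, 95.9]
ft_force: [1.0, 0.3, -0.2]
finger_gap: 85.3
grip_force: 0.0
```

Call:
step_arm(targets=[{"dp": [-0.25, -0.2, 0], "angular": [0, 0, 0], "fingers": 0}, {"dp": [-0.5, -0.4, 0], "angular": [0, 0, 0], "fingers": 0}, {"dp": [-0.75, -0.6, 0], "angular": [0, 0, 0], "fingers": 0}, {"dp": [-1, -0.8, 0], "angular": [0, 0, 0], "fingers": 0}, {"dp": [-1, -1, 0], "angular": [0, 0, 0], "fingers": 0}, {"dp": [-1, -1, 0], "angular": [0, 0, 0], "fingers": 0}, {"dp": [-1, -1, 0], "angular": [0, 0, 0], "fingers": 0}, {"dp": [-1, -1, 0], "angular": [0, 0, 0], "fingers": 0}])

```text
time: 35.3
tool_pos: [410.1, -504.6, 207.4]
tcp_rot: [180.0, 0.0, 96.1]
ft_force: [0.0, 0.4, -0.1]
finger_gap: 85.4
grip_force: 0.0
```

Run:
```python
from h import *
b=cv2.imread("pics/b.png"); s=snapshot("side"); a=cv2.imread("pics/a.png"); t=snapshot("top")
for nm,o,w,boxes in(("side",b,s,{"timer":(285,310,208,232),"marker":(318,350,182,210),"bottle":(218,240,130,166)}),("top",a,t,{"timer":(248,278,224,253),"bottle":(290,315,90,120),"marker":(298,350,245,257)})):
    for k,(x0,x1,y0,y1) in boxes.items(): print(nm,k,np.abs(o[y0:y1,x0:x1].astype(int)-w[y0:y1,x0:x1]).mean().round(1))
for d in masks_of("top","tray")[:2]: print("top",d["conf"],d["at"],rect("top",d["pixels"],75))
for l in("plate_edge","level_mark"):
    print(l,[(d["at"],round(d["conf"],2)) for d in pinpoint("side",l)[:1]])
print(sense()["time"],sense()["tool_pos"])
```

```text
side timer 8.0
side marker 24.2
side bottle 1.4
top timer 8.0
top bottle 2.3
top marker 32.0
top 0.71 [150.6, 259.9] (array([315.6, 300.2]), array([110.5,  65.2]), 55.2)
top 0.56 [240.7, 174.6] (array([551.7,  50.7]), array([ 62.9, 109.6]), -84.6)
plate_edge [([258.5, 179.4], 0.66)]
level_mark [([259.6, 183.1], 0.8)]
35.55 [ 409.43042721 -504.95674876  206.89772596]
```

Run:
```python
from h import *
a=cv2.imread("pics/a.png"); b=cv2.imread("pics/b.png"); t=snapshot("top"); s=snapshot("side")
for c,o,w,bx in(("top",a,t,(285,365,235,270)),("side",b,s,(305,365,170,220))):
    for im in(o,w):
        r=im[bx[2]:bx[3],bx[0]:bx[1]]; h=cv2.cvtColor(r,cv2.COLOR_BGR2HSV)
        for m in(cv2.inRange(h,(100,120,50),(125,255,255)),cv2.inRange(r,(90,90,90),(255,255,255))): ys,xs=np.where(m); print(c,len(xs),xs.mean().round(1)+bx[0] if len(xs) else 0,ys.mean().round(1)+bx[2] if len(xs) else 0,end=" | ")
        print()
print([(np.round(d["at"]),d["conf"]) for d in pinpoint("top","blue_marker")+pinpoint("side","blue_marker")])
```

```text
top 98 308.3 250.4 | top 171 331.5 250.7 | 
top 92 308.3 250.2 | top 149 331.8 250.7 | 
side 71 327.2 203.3 | side 637 352.3 189.6 | 
side 65 327.0 203.2 | side 439 354.5 198.5 | 
[(array([322., 251.]), 0.76), (array([225., 221.]), 0.74), (array([337., 197.]), 0.58)]
```

The marker, timer and bottle are unmoved, the plate is level and the tray is centred. I hand in.

```bash
python3 -c "
from bench import *
print(hand_in())"
```

```text
the job is handed in; nothing more can be done
None
```

I handed the job in at about 36 s of the 64 s; no verdict came back. The wedge is left carrying the plate, which measures level to about 1 mm, and the tray sits lengthwise about 3 mm from the mat's centre. The timer, bottle and marker are unmoved. The first tray grasp missed without shifting it, and I viewed 11 pictures, one over the limit of 10.

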